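# Lock the bayonet filter cartridge into the burner blower's leaning intake

### The arm

A 7-joint arm with a two-finger parallel gripper is mounted at the origin on the work surface. World frame = base frame: x ahead of the robot, y to its left, z up, the work surface at z = 0. Lengths are in m, angles in rad, forces in N, time in s.
With the tool pointing down it reaches from about 0.4 to 0.85 m from the base axis. Payload 4.5 kg.
Tool frame: the origin (TCP) lies midway between the tips of the shut fingers; the grasp point (between the pads) lies 19 mm behind it (r.hold_point_z is the distance from the TCP to the grasp point, in m); z points along the fingers, y is the direction in which the jaws open and shut (so a half turn about z gives the same grasp; the last joint's range is limited). The gripper opens to 88 mm and grips with 3 to 60 N. Pads are 18 mm wide; open, the fingers measure 123 mm over their backs; the gripper's body (75 mm by 187 mm) begins 45 mm behind the grasp point.
Start: joints at [1.144, 0.689, -0.195, 1.565, 0.157, 0.902, -0.215], TCP at [0.278, -0.56, 0.212] pointing down, gripper open.
Joint ranges: [-3.01, 3.01], [-0.46, 2.08], [-1.47, 1.51], [0.13, 2.56], [-1, 4.14], [0.04, 2.09], [-2.66, 2.66]. Speed limits (rad/s): [2.57, 2.57, 3.14, 3.14, 3.14, 3.14, 3.14].

### API

Orientations are given as a unit quaternion [x, y, z, w].
In Python, from plant import r gives the robot as it stands. The module is installed in compiled form; this text tells all that it offers.
- The arm moves only by the tool move_arm, never from a script. Its arguments are lists of equal length, an entry for each row: "turn": the turn, a rotation vector about the tool's x, y, z in units of 2 pi rad (1.0 is 2 pi rad), a list of three; "dp": the shift along the tool's x, y, z in units of 2.5 cm (1.0 is 2.5 cm), a list of three; "jaw": the closure, from -1 (fully open) to 1 (shut), so that 0 is half open. In form: {"turn": [[wx, wy, wz], ...], "dp": [[x, y, z], ...], "jaw": [jaw, ...]}. A call has 1 to 10 rows; each row shifts and turns the commanded pose from where the row before left it, along the tool's axes as they then stand; what a row does not reach is not made up. A row lasts 1/12 s, in which the tool goes at most 41.7 mm and 7.16 degrees, less where a joint would pass 70% of its speed; a pose out of reach is approached as far as the arm can. A call with a number of a shift or a turn outside -1 to 1 is refused whole. A call with a gripper value outside its range is refused whole. The fingers move at their own pace and stop on an object; "newtons" is the grip in N (left out, the last holds). Time passes only in rows, so rows that do not move let the fingers close. It gives the time, the measured TCP pose, the force and the opening at its end, in the units of the state.
- r.get_state(): the state, without advancing time (a new reading comes with each control period).
- r.snapshot(name): name is "scene" or "side" or "wrist"; returns a dict with "frame" (384x512x3 uint8, blue, green, red), "mtx" (3x3 intrinsics, pixels), "k1" (the pictures are not rectified: a ray, as slopes to the right and down, at radius r is drawn at 1 + k1 r^2 times it, then the intrinsics apply), "origin" and "orientation" of the camera in the world; the wrist camera has in their place "tool_from_camera" (4x4, takes a point from camera to tool coordinates, whose origin is the TCP and whose axes are the flange's). Camera axes: x right, y up, looking along -z (the intrinsics and any distortion apply to the point x, -y, -z); pixel columns grow to the right and rows downward; lengths in m; the calibration is good to about 2 mm. A picture is of the moment at which its call begins: read the wrist's pose just before it. There is no depth.
- r.finish_job(): hands the job in, once; it reports no verdict.
The state is a dict: "clock": time; "q": joint angles; "qd": joint speeds; "joint_torque": joint torques, N m; "tool_pos": TCP position; "eef_rot": TCP orientation; "contact_force": force on the tool from outside, world axes, zero at the start; "moment": the same for the moment, N m; "opening": opening from 0.0 (shut) to 1.0 (fully open).
Only numpy, scipy, OpenCV 4.12 (cv2) and the standard library are available. Lean on these libraries where they do the work, as an engineer would, in place of code of your own. Each camera call takes 0.05 s, during which the arm holds its last target.

### The job

The burner's air blower has been left with its intake open. Take the low, wide filter cartridge with the wing grip, put it into the blower's leaning intake collar, push it in against the spring, give it its quarter turn clockwise, as you look into the mouth, until it clicks home, and let go of it. Feel for the slots rather than force it, and leave the other things on the bench where they are.

Things in the scene. Friction and masses are not known exactly. Their poses are not given: they have to be found in the camera images.
- filter: The filter cartridge, loose, about 350 g, black plastic and pale pleated paper, 112 tall, standing upright on its spigot. Origin: centre of the underside; z up through the wing. Spigot: diameter 60.4, tapered to 52 over the lowest 9, up to z = 34; then a drum of diameter 94 from z = 34 to 78; then the wing grip. Same after a half turn about z.
- filter_wing (a point): Grip point in the cartridge's wing, on its axis at z = 100. The wing is a straight upright bar on top of the drum, 16 thick (along y), 70 long along the cartridge's x, from z = 78 to 112, to be gripped across its 16 mm. It points the same way as the pins.
- filter_pins (a point): Point on the cartridge's axis between its two round steel bayonet pins, at z = 14. The pins stand out of the spigot on its +x and -x sides, under the drum, to 40 from the axis; 8 in diameter, so from z = 10 to 18.
- intake: The blower's intake neck, fixed, aluminium, collar diameter 100, leaning 25 degrees from vertical to the robot's side. Origin: centre of the open mouth, level with the collar's rim, 165 above the bench. z points out along the neck's axis (the cartridge's z must lie along it); x points uphill, away from the robot's side, square to z; y is level. Bore 63 wide; the lip at the rim is 8 thick.
- intake_slots (a point): Point on the axis 4 inside the mouth, level with two opposite slots in the lip, 14 wide, for the pins. Their line lies across the neck, along the intake's y, give or take 23 degrees either way: the collar is clamped on anew each time, its angle is not measured. See or feel for it: pressed lightly, the pins rest on the rim (cartridge origin 10 below it), then drop.
- intake_seat (a point): Point on the axis 16 inside the mouth: top of the sprung seat ring at rest. With its pins dropped into the slots the cartridge's underside rests here. The seat pushes back with 5 N at first and 0.8 N more per mm. 26 inside the mouth, the pins are below the lip and free to turn; the seat stops dead at 32. The collar itself does not turn.
- intake_home (a point): Point on the axis 23 inside the mouth: where the cartridge's origin lies when locked (drum 11 clear of the rim). From the slots it turns 80 degrees clockwise, looking into the mouth, to the middle of two pockets 3 deep in the lip's underside; solid stops 3 mm past that; eased off there, the spring lifts the pins into the pockets. Counter-clockwise of the slots are solid stops.
- spare: Bystander, loose: slim screw-in filter element of another machine, standing on the bench: upright cylinder, diameter 68, height 126, with a narrow neck on top and no wing; origin at the centre of its underside.
- block: Bystander, loose: turned wooden shaping block, a cup of diameter 86 and height 56 standing on the bench, with a 20 thick wooden handle 170 long along its -x; origin under the cup's centre.
- jacks: Bystander, loose: glassblower's steel jacks (long two-bladed tongs) lying flat, 265 long along x, 80 wide, 15 high; origin near the middle, on the bench.
- tin: Bystander, loose: round steel wax tin with lid, diameter 76, height 44; origin at the centre of its underside.
- tumbler: Bystander, loose: clear glass tumbler standing upright, diameter 76, height 95; origin at the centre of its underside.
- paddle: Bystander, loose: flat wooden paddle lying on the bench, 275 long along x, 85 wide, 14 thick; origin where blade and handle meet.
- spanner: Bystander, loose: steel spanner lying on the bench, 190 long; origin under its middle.
Things that resemble listed ones, but are neither listed nor needed, are in the scene too. Leave any pink or yellow look-alike of the filter alone.

How it is judged:
On the way:
1. the cartridge, in line with the neck, has been pushed in against the spring until its pins are below the lip (z of filter in the frame of intake below -0.0262 m and angle between the z axis of filter and the z axis of intake, either way round below 0.1 rad), for 0.05 s.
At the end, for the whole second after the job is handed in: The cartridge is locked in the collar: in line with the neck (within 4 degrees and 4 mm), its origin 23 mm (within 1.5) below the mouth along the axis, pins sprung up into their pockets (resting in the slots would be 16, turned but not clicked 26); it is at rest and let go (z of filter in the frame of intake between -0.0245 and -0.0215 m and angle between the z axis of filter and the z axis of intake, either way round below 0.07 rad and x of filter in the frame of intake between -0.004 and 0.004 m and y of filter in the frame of intake between -0.004 and 0.004 m and linear speed of filter below 0.01 m/s); the robot touches nothing.
It fails at once if another thing on the bench is shoved or knocked more than 30 mm from its place (distance of any of spare, block, jacks, tin, tumbler, paddle, spanner from where it was at the start of the episode above 0.03 m).
It fails at once if the cartridge is forced: more than 80 N between it and the intake (contact force between filter and intake above 80 N).
It also fails if it takes over 64 s, if anything falls off the work surface, if the arm or the gripper's body presses on something with over 40 N, if the wrist force passes 120 N, or if a joint passes its speed limit or range.

## Working session

There is one attempt and no reset: what is moved stays moved. The work goes in short steps, Python scripts to look and compute and a tool call to move; the robot and the scene stay as the last step left them, time stands still between calls to the robot, and variables do not carry over. Pictures are saved under pics/ and viewed, and the job is handed in when it is done.

Besides the shell and the picture viewer there is one more tool, called after "Emit:" as name(argument=value, ...), one argument or row to a line, values as JSON. move_arm: Moves the arm, as the interface text tells. Shifts and turns lie within -1 to 1; 1 stands for 2.5 cm of shift or 2 pi rad of turn. Its arguments: {"type":"object","properties":{"turn":{"type":"array","items":{"type":"array","items":{"type":"number","minimum":-1,"maximum":1}}},"dp":{"type":"array","items":{"type":"array","items":{"type":"number","minimum":-1,"maximum":1}}},"jaw":{"type":"array","items":{"type":"number"}},"newtons":{"type":"number"}},"required":["turn","dp","jaw"]}

```bash
ls; mkdir -p pics
python3 - <<'E'
from plant import r
import cv2
s=r.get_state(); print(s)
print(r.hold_point_z)
for n in ["scene","side","wrist"]:
    d=r.snapshot(n); cv2.imwrite(f"pics/{n}0.png",d["frame"])
    import pickle; pickle.dump((s,d),open(f"{n}0.pkl","wb"))
    print(n,{k:v for k,v in d.items() if k!="frame"})
E
```

```text
pics
{'clock': 0.0, 'q': array([ 1.14378389,  0.68996922, -0.19447128,  1.56634198,  0.15729908,
        0.90253837, -0.21506205]), 'qd': array([-0.00023382,  0.00125497,  0.00211245, -0.00082234, -0.00083616,
        0.00171674, -0.000471  ]), 'joint_torque': array([-1.76016297e-04, -5.27556288e+01, -1.26679603e+00, -1.53426397e+01,
       -5.25556714e-02,  6.69298723e-03,  1.81742143e-04]), 'tool_pos': array([ 0.27754147, -0.55922114,  0.21091878]), 'eef_rot': array([ 9.73563166e-01,  2.28416045e-01, -2.94745431e-04, -8.86355824e-04]), 'contact_force': array([-0.32828098,  1.49565246,  0.22227913]), 'moment': array([-0.01542897, -0.0100286 , -0.00417727]), 'opening': 1.001244055442714}
0.0187
scene {'mtx': array([[438.21385747,   0.        , 255.7200198 ],
       [  0.        , 438.21385747, 194.09015926],
       [  0.        ,   0.        ,   1.        ]]), 'k1': 0.029006948885579, 'origin': array([1.42314566, 0.01971435, 0.95500759]), 'orientation': array([0.30017021, 0.30352082, 0.65416866, 0.62436874])}
side {'mtx': array([[375.43636448,   0.        , 252.47931075],
       [  0.        , 375.43636448, 195.26466256],
       [  0.        ,   0.        ,   1.        ]]), 'k1': -0.09312472235862526, 'origin': array([-0.08491872,  0.53746986,  0.66429784]), 'orientation': array([-0.16693577,  0.43450734,  0.83024969, -0.3066289 ])}
wrist {'mtx': array([[324.88547209,   0.        , 256.57855838],
       [  0.        , 324.88547209, 190.48138453],
       [  0.        ,   0.        ,   1.        ]]), 'k1': -0.02652777387441092, 'tool_from_camera': array([[-3.73326481e-06,  9.64304594e-01,  2.64795489e-01,
         6.76171992e-02],
       [ 9.99999907e-01, -1.10407882e-04,  4.16170582e-04,
        -2.13546581e-03],
       [ 4.30550714e-04,  2.64795466e-01, -9.64304504e-01,
        -1.72477986e-01],
       [ 0.00000000e+00,  0.00000000e+00,  0.00000000e+00,
         1.00000000e+00]])}
```

View pics/scene0.png

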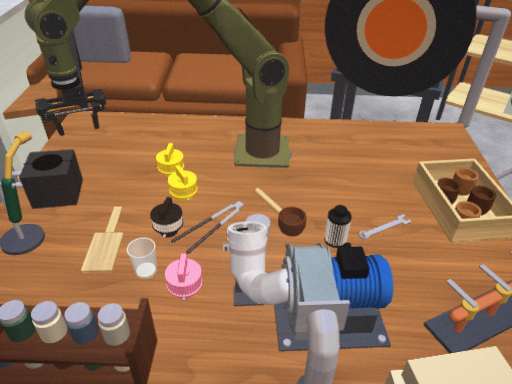

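View pics/side0.png

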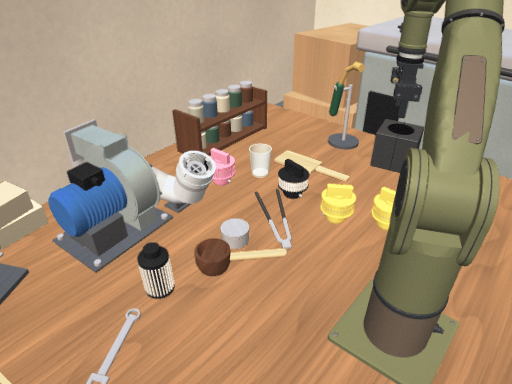

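View pics/wrist0.png

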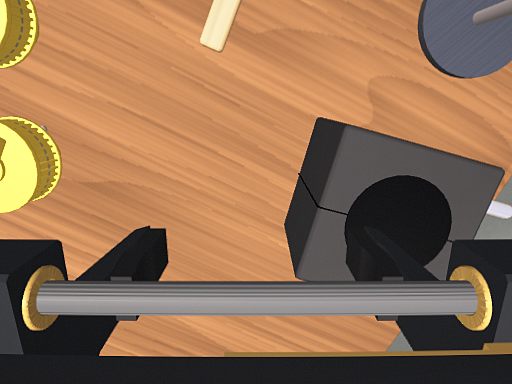

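```bash
cat > h.py <<'E'
import numpy as np, cv2, pickle
from scipy.spatial.transform import Rotation as R
def cam(s,d):
    if "origin" in d: return R.from_quat(d["orientation"]).as_matrix(), np.array(d["origin"])
    T=np.eye(4);T[:3,:3]=R.from_quat(s["eef_rot"]).as_matrix();T[:3,3]=s["tool_pos"]
    T=T@d["tool_from_camera"]; return T[:3,:3],T[:3,3]
def proj(s,d,P):
    A,o=cam(s,d); p=(np.atleast_2d(P)-o)@A
    u=np.c_[p[:,0],-p[:,1]]/(-p[:,2:]); rr=(u**2).sum(1,keepdims=True); u=u*(1+d["k1"]*rr)
    return u*[d["mtx"][0,0],d["mtx"][1,1]]+d["mtx"][:2,2]
def ray(s,d,uv):
    A,o=cam(s,d); m=d["mtx"]; v=(np.array(uv,float)-m[:2,2])/[m[0,0],m[1,1]]
    u=v.copy()
    for _ in range(20): u=v/(1+d["k1"]*(u@u))
    g=A@np.array([u[0],-u[1],-1]); return o,g/np.linalg.norm(g)
def atz(s,d,uv,z):
    o,g=ray(s,d,uv); return o+g*(z-o[2])/g[2]
def tri(L):
    M=np.zeros((3,3));b=np.zeros(3)
    for o,g in L:
        Q=np.eye(3)-np.outer(g,g);M+=Q;b+=Q@o
    X=np.linalg.solve(M,b); return X,[np.linalg.norm((np.eye(3)-np.outer(g,g))@(X-o)) for o,g in L]
def crop(d,x0,y0,w,h,f,name):
    cv2.imwrite("pics/"+name,cv2.resize(d["frame"][y0:y0+h,x0:x0+w],None,fx=f,fy=f,interpolation=cv2.INTER_CUBIC))
def load(n): return pickle.load(open(n+".pkl","rb"))
E
python3 - <<'E'
from h import *
s,a=load("scene0"); _,b=load("side0")
crop(a,130,180,80,60,8,"c1.png"); crop(b,250,140,80,60,8,"c2.png")
crop(a,205,205,90,68,8,"c3.png"); crop(b,150,140,80,60,8,"c4.png")
E
```

```text
(no output)
```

View pics/c1.png

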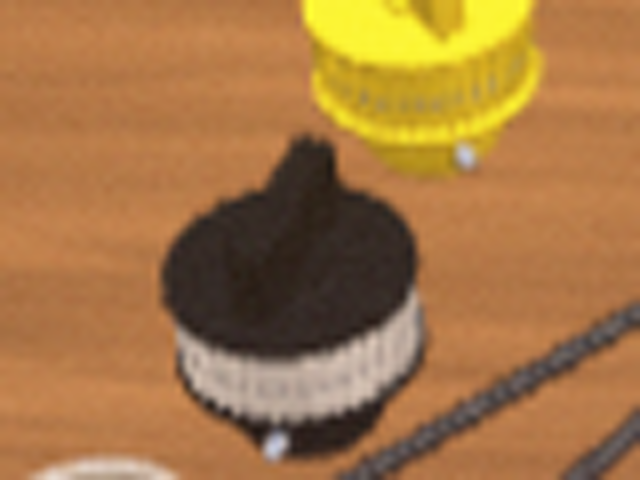

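View pics/c2.png

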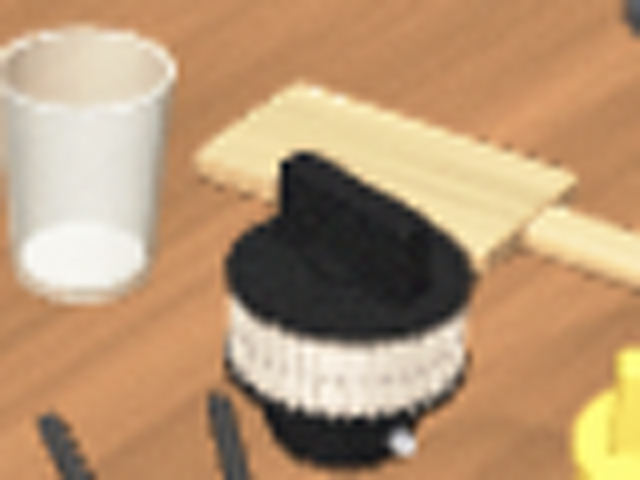

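View pics/c3.png

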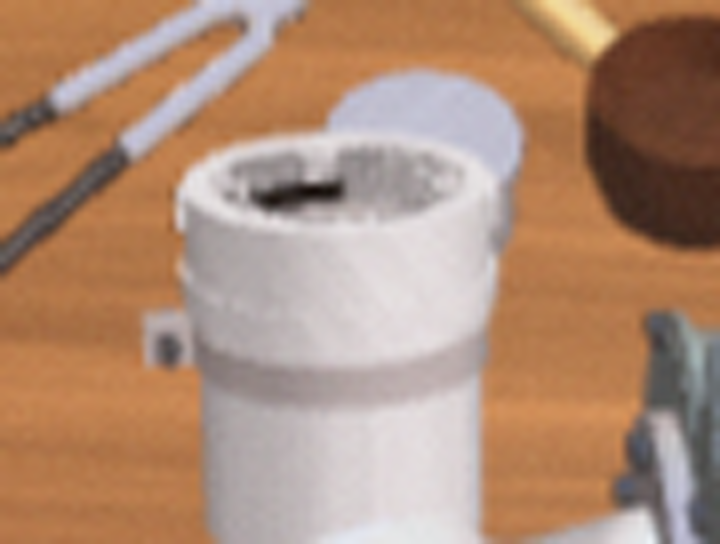

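View pics/c4.png

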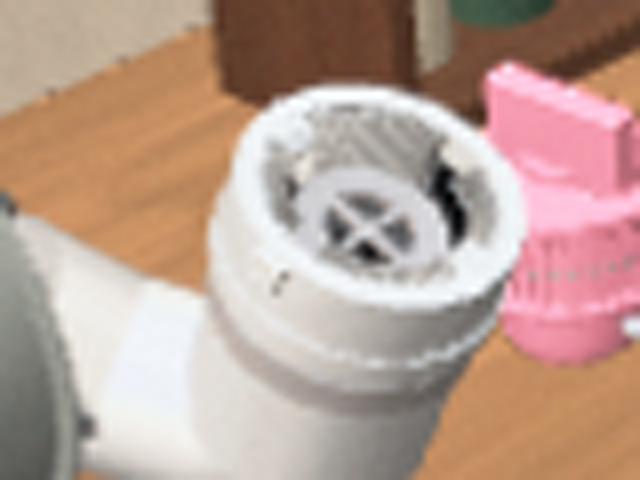

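```bash
cat > fit.py <<'E'
from h import *
from scipy.optimize import least_squares
s,a=load("scene0"); _,b=load("side0")
t=np.linspace(0,2*np.pi,400); C=np.c_[np.cos(t),np.sin(t)]
def f(p,res=True):
    x,y,w=p; o=[]
    A=proj(s,a,np.c_[C*.047+[x,y],0*t+.078]); B=proj(s,b,np.c_[C*.047+[x,y],0*t+.078])
    o+=[A[:,0].min()-150.4,A[:,0].max()-182.1,A[:,1].max()-224.6]
    o+=[B[:,0].min()-278.4,B[:,0].max()-309.1,B[:,1].max()-182.5]
    d=np.array([np.cos(w),np.sin(w)])*.040
    o+=list(proj(s,a,[x+d[0],y+d[1],.014])[0]-[164.4,235.6]); o+=list(proj(s,b,[x-d[0],y-d[1],.014])[0]-[300.25,195.25])
    return np.array(o)
x0=atz(s,a,[166.5,214],.078); print(x0)
for w in [-.5,0.,.5]:
    q=least_squares(f,[x0[0],x0[1],w]); print(q.x,q.cost,np.round(q.fun,1))
x,y,w=q.x
for d,n,(cx,cy) in((a,"o1",(130,180)),(b,"o2",(250,140))):
    im=cv2.resize(d["frame"],None,fx=8,fy=8,interpolation=cv2.INTER_CUBIC)
    c,sn=np.cos(w),np.sin(w)
    for z,rr in((.078,.047),(.034,.047),(0,.026)):
        cv2.polylines(im,[np.int32(proj(s,d,np.c_[C*rr+[x,y],0*t+z])*8+3.5)],True,(0,255,0),1)
    W=np.array([[i*.035,j*.008] for i,j in((1,1),(1,-1),(-1,-1),(-1,1))])@np.array([[c,sn],[-sn,c]])+[x,y]
    for z in(.078,.112): cv2.polylines(im,[np.int32(proj(s,d,np.c_[W,np.full(4,z)])*8+3.5)],True,(0,0,255),1)
    cv2.imwrite(f"pics/{n}.png",im[cy*8:cy*8+480,cx*8:cx*8+640])
E
python3 fit.py
```

```text
[ 0.46613963 -0.27176626  0.078     ]
[ 0.46047053 -0.27214782 -0.216979  ] 4.154540684996331 [ 0.2  0.6 -1.  -0.5  0.  -1.2 -0.6  1.6  0.9  1.2]
[ 0.46047055 -0.27214784 -0.21697604] 4.154540684824902 [ 0.2  0.6 -1.  -0.5  0.  -1.2 -0.6  1.6  0.9  1.2]
[ 0.46047054 -0.27214784 -0.21697649] 4.154540684727205 [ 0.2  0.6 -1.  -0.5  0.  -1.2 -0.6  1.6  0.9  1.2]
```

View pics/o1.png

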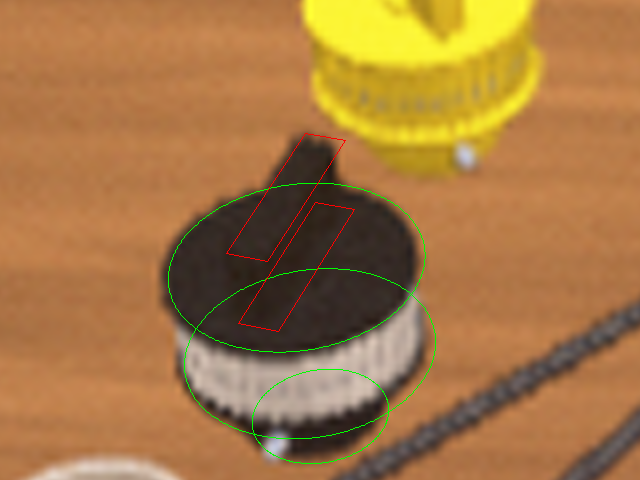

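View pics/o2.png

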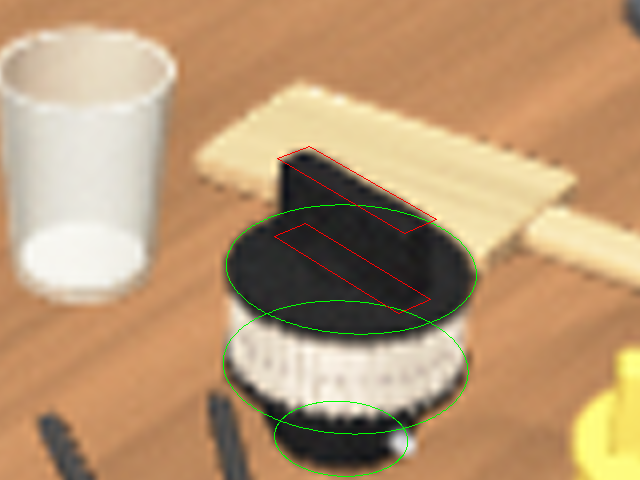

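```bash
cat > fit2.py <<'E'
from h import *
from scipy.optimize import least_squares
s,a=load("scene0"); _,b=load("side0")
print(tri([ray(s,a,[247.4,227.5]),ray(s,b,[197.5,164.6])]))
t=np.linspace(0,2*np.pi,400)
def frame(phi):
    # axis z leans toward direction phi (horizontal)
    h=np.array([np.cos(phi),np.sin(phi),0]); l=np.radians(25)
    z=np.cos(l)*np.array([0,0,1])+np.sin(l)*h; x=-h*np.cos(l)+np.array([0,0,1])*np.sin(l); y=np.cross(z,x)
    return np.c_[x,y,z]
def circ(p,r,z=0):
    F=frame(p[2]); return np.array([p[0],p[1],.165])+np.c_[r*np.cos(t),r*np.sin(t),0*t+z]@F.T
def f(p):
    A=proj(s,a,circ(p,.05));B=proj(s,b,circ(p,.05)); 
    e=lambda P,k:np.array([P[:,0].min()-k[0],P[:,0].max()-k[1],P[:,1].min()-k[2],P[:,1].max()-k[3]])
    return np.r_[e(A,[205+180/8,205+498/8,205+132/8,205+233/8]),e(B,[150+233/8,150+527/8,140+84/8,140+310/8])]
if __name__=="__main__":
    q=least_squares(f,[.65,-.05,np.pi]); print(q.x,q.cost,np.round(q.fun,1)); print(frame(q.x[2]))
    for d,n,(cx,cy) in((a,"o3",(205,205)),(b,"o4",(150,140))):
        im=cv2.resize(d["frame"],None,fx=8,fy=8,interpolation=cv2.INTER_CUBIC)
        for r,z in((.05,0),(.0315,0),(.0315,-.016)):
            cv2.polylines(im,[np.int32(proj(s,d,circ(q.x,r,z))*8+3.5)],True,(0,255,0),1)
        cv2.imwrite(f"pics/{n}.png",im[cy*8:cy*8+544,cx*8:cx*8+720])
E
python3 fit2.py
```

```text
(array([ 0.60187161, -0.02361134,  0.1650985 ]), [np.float64(0.0005193026382336465), np.float64(0.0005193026382336373)])
[ 0.60204653 -0.02416302  3.16383959] 0.3920115359920859 [ 0.5 -0.6  0.2  0.1  0.   0.   0.2  0.2]
[[ 0.90608352 -0.0222451  -0.42251368]
 [ 0.02016091  0.99975255 -0.00940118]
 [ 0.42261826  0.          0.90630779]]
```

View pics/o4.png

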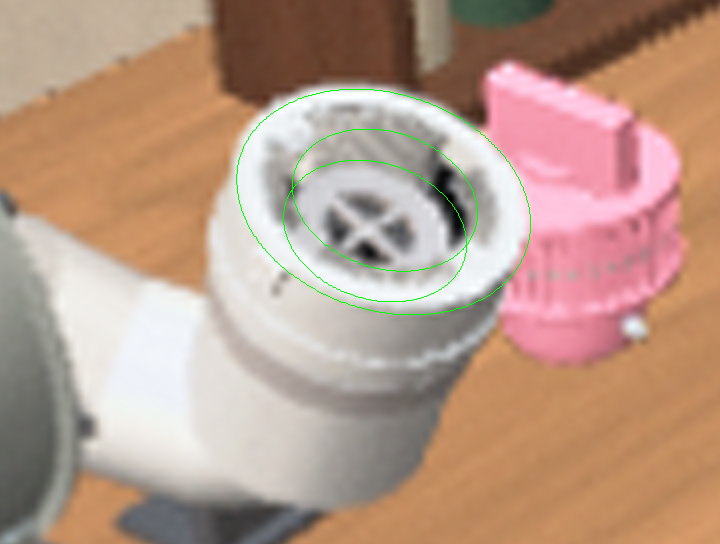

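View pics/o3.png

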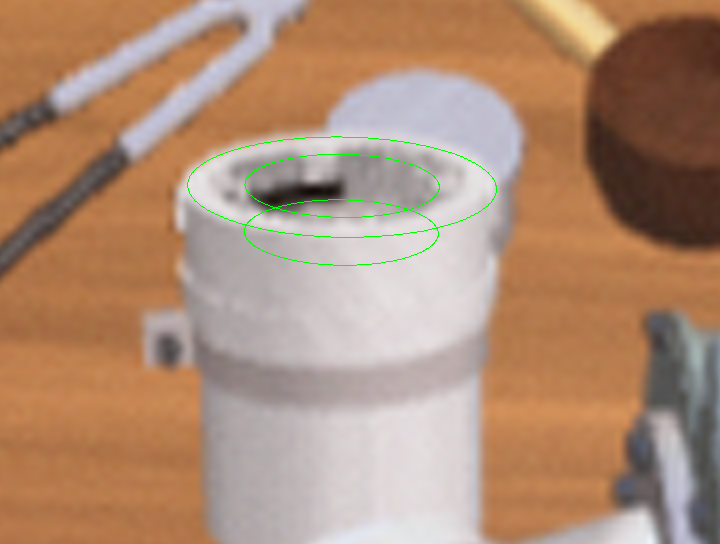

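```bash
cat >> h.py <<'E'
def Rd(yaw): # tool down, x at yaw
    c,s=np.cos(yaw),np.sin(yaw); return np.c_[[c,s,0],[s,-c,0],[0,0,-1]]
def plan(Rt,pt):
    from plant import r
    s=r.get_state(); A=R.from_quat(s["eef_rot"]).as_matrix()
    rv=R.from_matrix(A.T@Rt).as_rotvec()/(2*np.pi); d=(np.array(pt)-s["tool_pos"])
    print("t",round(s["clock"],2),"pos",s["tool_pos"].round(4),"F",s["contact_force"].round(1),"M",s["moment"].round(2),"open",round(s["opening"],3),"q",s["q"].round(2))
    print("turn(rev)",rv.round(4),"rows>=",round(np.linalg.norm(rv)/.0198,1)); print("dp units: old frame",(A.T@d/.025).round(3),"new frame",(Rt.T@d/.025).round(3))
E
python3 - <<'E'
from h import *
plan(Rd(-.217),[.4605,-.2721,.26])
E
```

```text
t 0.15 pos [ 0.2776 -0.5594  0.2111] F [ 0.6  0.5 -0. ] M [-0.01 -0.01  0.04] open 0.997 q [ 1.14  0.69 -0.19  1.57  0.16  0.9  -0.22]
turn(rev) [-2.000e-04  1.000e-04  1.079e-01] rows>= 5.4
dp units: old frame [11.661 -7.042 -1.947] new frame [  4.669 -12.796  -1.956]
```

Emit:
move_arm(
  turn=[
    [0, 0, 0.018],
    [0, 0, 0.018],
    [0, 0, 0.018],
    [0, 0, 0.018],
    [0, 0, 0.018],
    [0, 0, 0.018],
    [0, 0, 0],
    [0, 0, 0],
    [0, 0, 0],
    [0, 0, 0],
  ],
  dp=[
    [0, 0, -0.32],
    [0, 0, -0.32],
    [0, 0, -0.32],
    [0, 0, -0.32],
    [0, 0, -0.32],
    [0, 0, -0.32],
    [0.35, -0.96, 0],
    [0.35, -0.96, 0],
    [0.35, -0.96, 0],
    [0.35, -0.96, 0],
  ],
  jaw=[-1, -1, -1, -1, -1, -1, -1, -1, -1, -1],
)

```text
clock: 0.98
tool_pos: [0.3332, -0.4724, 0.2595]
eef_rot: [0.994, -0.109, -0.0, -0.0]
contact_force: [0.5, -0.1, -0.3]
opening: 0.998
```

Emit:
move_arm(
  turn=[
    [0, 0, 0],
    [0, 0, 0],
    [0, 0, 0],
    [0, 0, 0],
    [0, 0, 0],
    [0, 0, 0],
    [0, 0, 0],
    [0, 0, 0],
    [0, 0, 0],
    [0, 0, 0],
  ],
  dp=[
    [0.35, -0.96, 0],
    [0.35, -0.96, 0],
    [0.35, -0.96, 0],
    [0.35, -0.96, 0],
    [0.35, -0.96, 0],
    [0.35, -0.96, 0],
    [0.35, -0.96, 0],
    [0.35, -0.96, 0],
    [0.3, -0.6, 0],
    [0, 0, 0],
  ],
  jaw=[-1, -1, -1, -1, -1, -1, -1, -1, -1, -1],
)

```text
clock: 1.82
tool_pos: [0.4562, -0.2838, 0.2595]
eef_rot: [0.994, -0.105, 0.001, -0.001]
contact_force: [0.7, 1.3, -0.6]
opening: 0.999
```

```bash
cat >> h.py <<'E'
def shot(n,name):
    from plant import r
    s=r.get_state(); d=r.snapshot(n); pickle.dump((s,d),open(name+".pkl","wb")); cv2.imwrite(f"pics/{name}.png",d["frame"]); return s,d
E
python3 - <<'E'
from h import *
plan(Rd(-.217),[.4605,-.2721,.26])
s,d=shot("wrist","w1")
x,y,w=.4605,-.2721,-.217
t=np.linspace(0,2*np.pi,100);C=np.c_[np.cos(t),np.sin(t)]
im=cv2.resize(d["frame"],None,fx=1.5,fy=1.5)
c,sn=np.cos(w),np.sin(w)
cv2.polylines(im,[np.int32(proj(s,d,np.c_[C*.047+[x,y],0*t+.078])*1.5)],True,(0,255,0),1)
W=np.array([[i*.035,j*.008] for i,j in((1,1),(1,-1),(-1,-1),(-1,1))])@np.array([[c,sn],[-sn,c]])+[x,y]
cv2.polylines(im,[np.int32(proj(s,d,np.c_[W,np.full(4,.112)])*1.5)],True,(0,0,255),1)
cv2.imwrite("pics/w1o.png",im)
E
```

```text
t 1.82 pos [ 0.4562 -0.2838  0.2595] F [ 0.7  1.3 -0.6] M [ 0.04 -0.02  0.01] open 0.999 q [ 0.47  0.51  0.    1.78 -0.01  0.86 -1.3 ]
turn(rev) [-0.0005 -0.0001  0.0011] rows>= 0.1
dp units: old frame [ 0.072 -0.494 -0.018] new frame [ 0.069 -0.494 -0.02 ]
```

View pics/w1o.png

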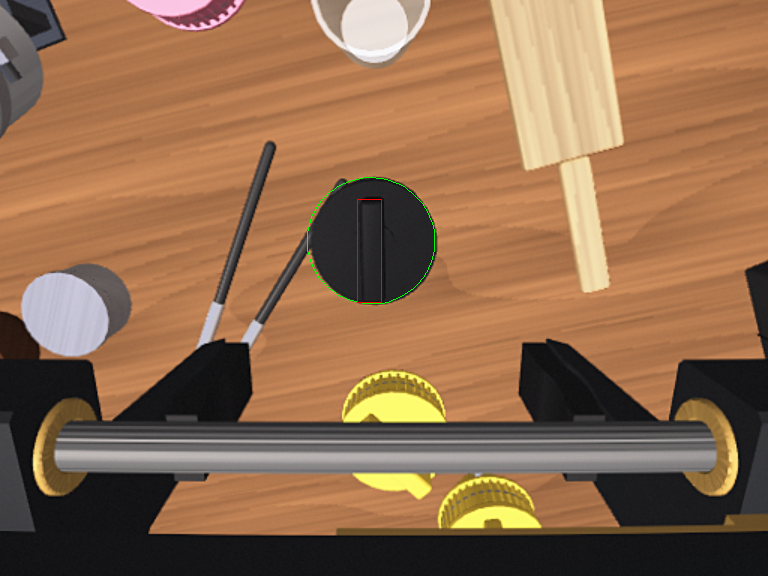

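Emit:
move_arm(
  turn=[
    [0, 0, 0],
    [0, 0, 0],
    [0, 0, 0],
    [0, 0, 0],
    [0, 0, 0],
    [0, 0, 0],
    [0, 0, 0],
    [0, 0, 0],
    [0, 0, 0],
    [0, 0, 0],
  ],
  dp=[
    [0, 0, 0.5],
    [0, 0, 0.9],
    [0, 0, 0.9],
    [0, 0, 0.9],
    [0, 0, 0.9],
    [0, 0, 0.9],
    [0, 0, 0.8],
    [0, 0, 0.7],
    [0, 0, 0.45],
    [0, 0, 0],
  ],
  jaw=[-1, -1, -1, -1, -1, -1, -1, -1, -1, -1],
)

```text
clock: 2.7
tool_pos: [0.4505, -0.2892, 0.0837]
eef_rot: [0.994, -0.11, -0.002, -0.0]
contact_force: [-0.0, 0.7, 0.4]
opening: 1.007
```

Run:
```python
from h import *
plan(Rd(-.217),[.4605,-.2721,.084])
```

```text
t 2.7 pos [ 0.4505 -0.2892  0.0837] F [-0.   0.7  0.4] M [0.14 0.01 0.03] open 1.007 q [ 0.48  0.77 -0.    1.94  0.    0.43 -1.31]
turn(rev) [-0.      0.0008 -0.0005] rows>= 0.0
dp units: old frame [ 0.239 -0.754 -0.012] new frame [ 0.242 -0.753 -0.01 ]
```

Emit:
move_arm(
  turn=[
    [0, 0, 0],
    [0, 0, 0],
    [0, 0, 0],
  ],
  dp=[
    [0.12, -0.38, 0],
    [0.12, -0.37, 0],
    [0, 0, 0],
  ],
  jaw=[-1, -1, -1],
)

```text
clock: 2.95
tool_pos: [0.4655, -0.2689, 0.0869]
eef_rot: [0.994, -0.107, 0.001, -0.001]
contact_force: [0.2, 1.0, -0.5]
opening: 1.001
```

Run:
```python
from h import *
plan(Rd(-.217),[.4605,-.2721,.084])
shot("wrist","w2")
```

```text
t 2.95 pos [ 0.4655 -0.2689  0.0869] F [ 0.2  1.  -0.5] M [ 0.06 -0.03 -0.06] open 1.001 q [ 0.44  0.77  0.    1.94 -0.01  0.43 -1.34]
turn(rev) [-0.0002 -0.0004  0.0004] rows>= 0.0
dp units: old frame [-0.17   0.167  0.115] new frame [-0.169  0.167  0.116]
```

View pics/w2.png

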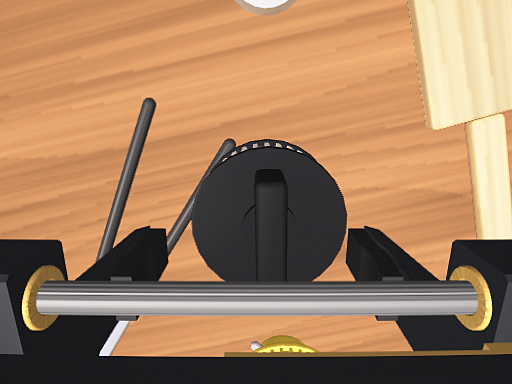

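Emit:
move_arm(
  turn=[
    [0, 0, 0],
    [0, 0, 0],
    [0, 0, 0],
  ],
  dp=[
    [0, 0, 0],
    [0, 0, 0],
    [0, 0, 0],
  ],
  jaw=[-1, -1, -1],
)

```text
clock: 3.25
tool_pos: [0.4631, -0.2717, 0.0864]
eef_rot: [0.994, -0.109, 0.0, 0.0]
contact_force: [0.7, -0.1, -0.0]
opening: 0.998
```

Run:
```python
from h import *
plan(Rd(-.217),[.4605,-.2721,.084])
```

```text
t 3.25 pos [ 0.4631 -0.2717  0.0864] F [ 0.7 -0.1 -0. ] M [0.05 0.05 0.02] open 0.998 q [ 0.44  0.77  0.    1.94 -0.01  0.43 -1.34]
turn(rev) [ 0.0001 -0.0001 -0.0002] rows>= 0.0
dp units: old frame [-0.099  0.037  0.094] new frame [-0.099  0.037  0.094]
```

Emit:
move_arm(
  turn=[
    [0, 0, 0],
    [0, 0, 0],
    [0, 0, 0],
    [0, 0, 0],
    [0, 0, 0],
    [0, 0, 0],
    [0, 0, 0],
    [0, 0, 0],
  ],
  dp=[
    [-0.05, 0.02, 0.04],
    [-0.05, 0.02, 0.04],
    [0, 0, 0],
    [0, 0, 0],
    [0, 0, 0],
    [0, 0, 0],
    [0, 0, 0],
    [0, 0, 0],
  ],
  jaw=[-1, -1, -0.5, 0, 0.5, 1, 1, 1],
  newtons=50,
)

```text
clock: 3.92
tool_pos: [0.4606, -0.2717, 0.084]
eef_rot: [0.994, -0.109, 0.0, 0.0]
contact_force: [-0.3, -0.6, -0.2]
opening: 0.57
```

Run:
```python
from h import *
plan(Rd(-.217),[.4605,-.2721,.084])
```

```text
t 3.92 pos [ 0.4606 -0.2717  0.084 ] F [-0.3 -0.6 -0.2] M [ 0.07 -0.    0.02] open 0.57 q [ 0.44  0.77  0.    1.95 -0.01  0.42 -1.34]
turn(rev) [ 0.     -0.     -0.0001] rows>= 0.0
dp units: old frame [ 0.     0.017 -0.   ] new frame [ 0.     0.017 -0.   ]
```

Emit:
move_arm(
  turn=[
    [0, 0, 0],
    [0, 0, 0],
    [0, 0, 0],
    [0, 0, 0],
    [0, 0, 0],
    [0, 0, 0],
    [0, 0, 0],
    [0, 0, 0],
  ],
  dp=[
    [0, 0, 0],
    [0, 0, 0],
    [0, 0, 0],
    [0, 0, 0],
    [0, 0, 0],
    [0, 0, 0],
    [0, 0, 0],
    [0, 0, 0],
  ],
  jaw=[1, 1, 1, 1, 1, 1, 1, 1],
  newtons=50,
)

```text
clock: 4.58
tool_pos: [0.4615, -0.274, 0.0862]
eef_rot: [0.994, -0.109, 0.002, 0.002]
contact_force: [-2.3, -3.2, 18.2]
opening: 0.002
```

Run:
```python
from h import *
plan(Rd(-.217),[.4605,-.2721,.084])
shot("wrist","w3");s,d=shot("side","s3"); crop(d,240,120,120,90,6,"s3c.png")
```

```text
t 4.58 pos [ 0.4615 -0.274   0.0862] F [-2.3 -3.2 18.2] M [-0.55  0.65 -0.03] open 0.002 q [ 0.45  0.77  0.01  1.95 -0.    0.42 -1.34]
turn(rev) [ 0.0005 -0.0006 -0.0003] rows>= 0.0
dp units: old frame [-0.055 -0.066  0.086] new frame [-0.055 -0.066  0.087]
```

View pics/w3.png

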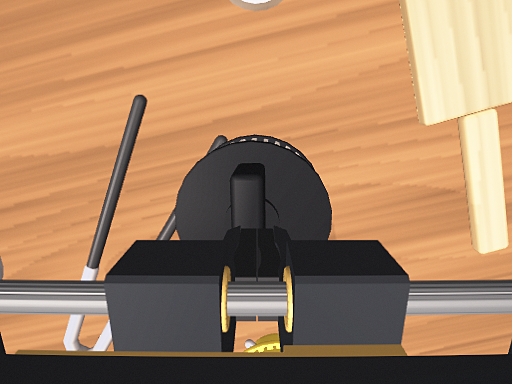

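View pics/s3c.png

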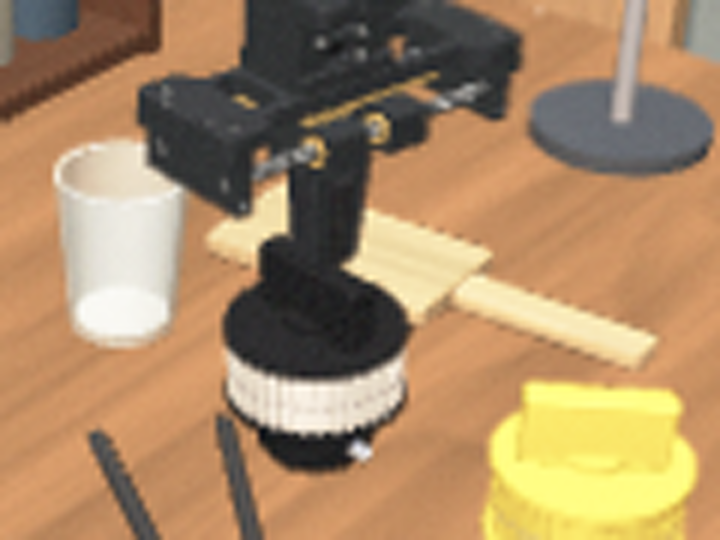

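```bash
cat > ov.py <<'E'
from h import *
import sys
x,y,w=.4605,-.2721,-.217
t=np.linspace(0,2*np.pi,100);C=np.c_[np.cos(t),np.sin(t)]
def ov(n,x=x,y=y,w=w,dz=0):
    s,d=load(n); im=cv2.resize(d["frame"],None,fx=1.5,fy=1.5)
    c,sn=np.cos(w),np.sin(w)
    cv2.polylines(im,[np.int32(proj(s,d,np.c_[C*.047+[x,y],0*t+.078+dz])*1.5)],True,(0,255,0),1)
    W=np.array([[i*.035,j*.008] for i,j in((1,1),(1,-1),(-1,-1),(-1,1))])@np.array([[c,sn],[-sn,c]])+[x,y]
    cv2.polylines(im,[np.int32(proj(s,d,np.c_[W,np.full(4,.112+dz)])*1.5)],True,(0,0,255),1)
    cv2.circle(im,tuple(np.int32(proj(s,d,s["tool_pos"])[0]*1.5)),4,(255,255,0),1)
    cv2.imwrite(f"pics/{n}o.png",im)
E
python3 -c "
from ov import *
ov('w2');ov('w3')"
```

```text
(no output)
```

View pics/w2o.png

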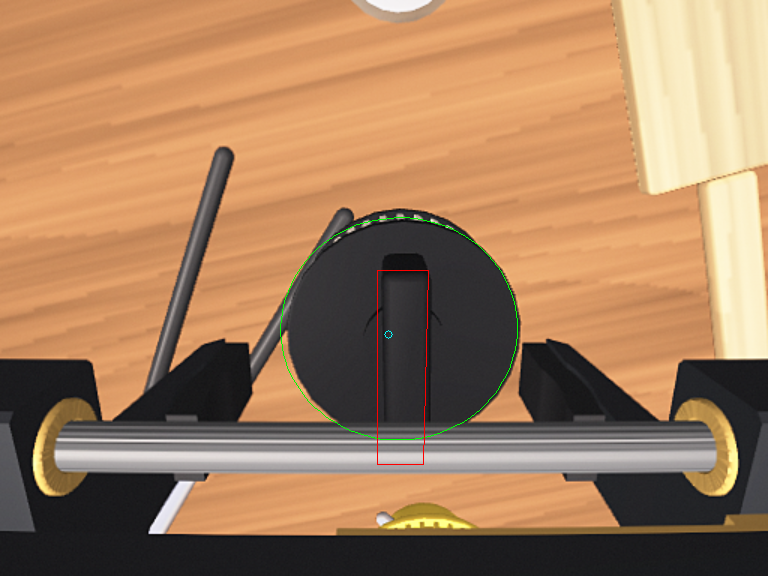

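View pics/w3o.png

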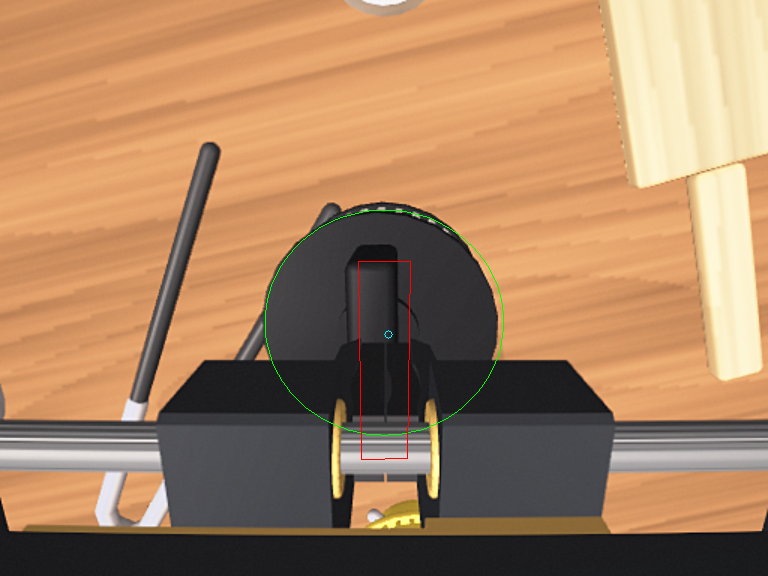

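Run:
```python
from h import *
s,d=load("s3"); print(s["tool_pos"],s["contact_force"])
im=cv2.resize(d["frame"],None,fx=8,fy=8,interpolation=cv2.INTER_CUBIC)
x,y,w=.4605,-.2721,-.217
c,sn=np.cos(w),np.sin(w)
W=np.array([[i*.035,j*.008] for i,j in((1,1),(1,-1),(-1,-1),(-1,1))])@np.array([[c,sn],[-sn,c]])+[x,y]
for z in(.078,.112): cv2.polylines(im,[np.int32(proj(s,d,np.c_[W,np.full(4,z)])*8+3.5)],True,(0,0,255),1)
cv2.circle(im,tuple(np.int32(proj(s,d,s["tool_pos"])[0]*8+3.5)),5,(255,255,0),1)
im=np.clip(im.astype(float)*2,0,255).astype(np.uint8)
cv2.imwrite("pics/s3o.png",im[130*8:130*8+560,255*8:255*8+640])
s,d=shot("scene","a3")
im=cv2.resize(d["frame"],None,fx=8,fy=8,interpolation=cv2.INTER_CUBIC)
for z in(.078,.112): cv2.polylines(im,[np.int32(proj(s,d,np.c_[W,np.full(4,z)])*8+3.5)],True,(0,0,255),1)
cv2.circle(im,tuple(np.int32(proj(s,d,s["tool_pos"])[0]*8+3.5)),5,(255,255,0),1)
im=np.clip(im.astype(float)*2,0,255).astype(np.uint8)
cv2.imwrite("pics/a3o.png",im[180*8:180*8+480,130*8:130*8+640])
```

```text
[ 0.46129212 -0.27421868  0.08617275] [-2.29396547 -2.81841452 16.58311812]
```

View pics/s3o.png

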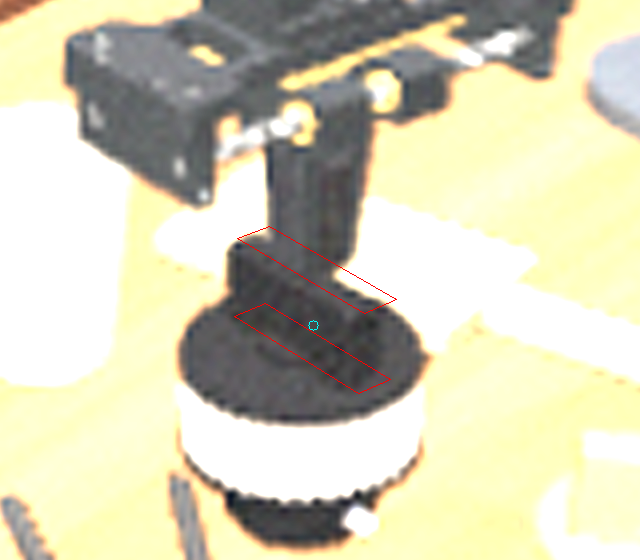

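View pics/a3o.png

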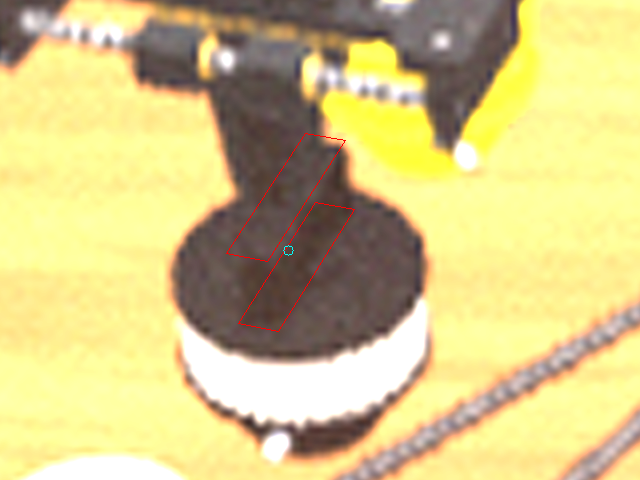

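Run:
```python
from h import *
s,d=load("w3")
c=d["frame"][140:350,190:330]; c=np.clip((c.astype(float)/255)**.5*255*1.2,0,255).astype(np.uint8)
cv2.imwrite("pics/w3c.png",cv2.resize(c,None,fx=2.8,fy=2.8,interpolation=cv2.INTER_CUBIC))
```

```text
(no output)
```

View pics/w3c.png

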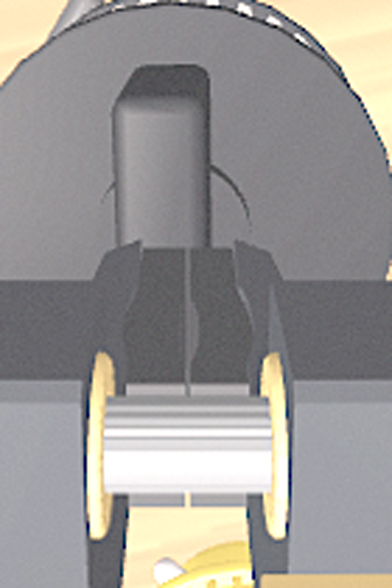

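Emit:
move_arm(
  turn=[
    [0, 0, 0],
    [0, 0, 0],
    [0, 0, 0],
    [0, 0, 0],
    [0, 0, 0],
    [0, 0, 0],
    [0, 0, 0],
    [0, 0, 0],
    [0, 0, 0],
    [0, 0, 0],
  ],
  dp=[
    [0, 0, -0.4],
    [0, 0, -0.7],
    [0, 0, -0.7],
    [0, 0, -0.3],
    [0, 0, 0],
    [0, 0, 0],
    [0, 0, 0],
    [0, 0, 0],
    [0, 0, 0],
    [0, 0, 0],
  ],
  jaw=[1, 1, 1, 1, 0, -1, -1, -1, -1, -1],
)

```text
clock: 5.57
tool_pos: [0.4602, -0.2715, 0.1359]
eef_rot: [0.994, -0.109, -0.001, -0.0]
contact_force: [-0.0, 0.3, -0.2]
opening: 0.43
```

Run:
```python
from h import *
plan(Rd(-.217),[.4605,-.2721,.058])
shot("wrist","w4"); shot("scene","a4"); shot("side","s4")
from ov import ov
ov("w4")
for n,x0,y0 in(("a4",130,180),("s4",255,130)):
    s,d=load(n); crop(d,x0,y0,80,70,8,n+"c.png")
```

```text
t 5.57 pos [ 0.4602 -0.2715  0.1359] F [-0.   0.3 -0.2] M [0.02 0.03 0.06] open 0.43 q [ 0.44  0.68  0.01  1.92 -0.01  0.54 -1.33]
turn(rev) [-0.      0.0002 -0.0001] rows>= 0.0
dp units: old frame [0.022 0.021 3.114] new frame [0.018 0.02  3.114]
```

View pics/w4o.png

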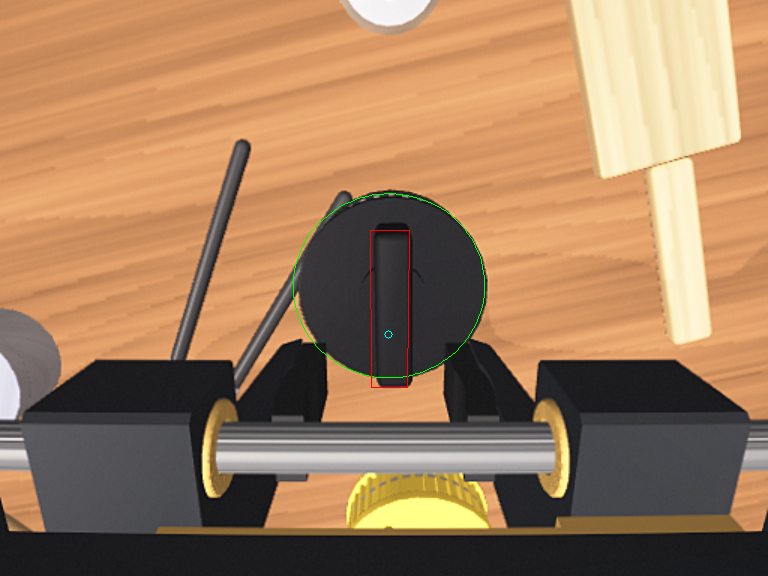

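View pics/s4c.png

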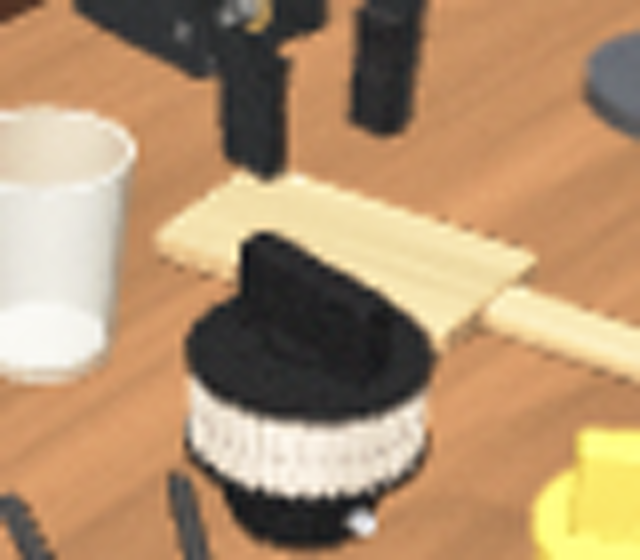

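Run:
```python
from h import *
s,d=load("s4")
for z in(.12,.13,.14,.15,.16,.17,.18): print(z,proj(s,d,[.4602,-.2715,z])[0].round(1))
s,d=load("w4")
A=R.from_quat(s["eef_rot"]).as_matrix()
for z in(0,-.01,-.02,-.026,-.03): print(z,[(proj(s,d,s["tool_pos"]+A@[x,0,z])[0]*1.5).round(1) for x in(.009,0)])
```

```text
0.12 [294.1 160.9]
0.13 [294.3 157.9]
0.14 [294.5 154.9]
0.15 [294.6 151.9]
0.16 [294.8 148.8]
0.17 [295.  145.7]
0.18 [295.2 142.6]
0 [array([388.9, 311.5]), array([388.8, 334.1])]
-0.01 [array([389.1, 320.4]), array([389. , 344.2])]
-0.02 [array([389.3, 330.4]), array([389.2, 355.5])]
-0.026 [array([389.4, 337.1]), array([389.4, 362.9])]
-0.03 [array([389.5, 341.7]), array([389.4, 368.1])]
```

Emit:
move_arm(
  turn=[
    [0, 0, 0],
    [0, 0, 0],
    [0, 0, 0],
    [0, 0, 0],
    [0, 0, 0],
    [0, 0, 0],
    [0, 0, 0],
    [0, 0, 0],
    [0, 0, 0],
  ],
  dp=[
    [0, 0.02, 0],
    [0, 0.02, 0],
    [0, 0, 0.3],
    [0, 0, 0.6],
    [0, 0, 0.6],
    [0, 0, 0.6],
    [0, 0, 0.5],
    [0, 0, 0.3],
    [0, 0, 0.1],
  ],
  jaw=[-1, -1, -1, -1, -1, -1, -1, -1, -1],
)

```text
clock: 6.47
tool_pos: [0.4595, -0.2722, 0.06]
eef_rot: [0.994, -0.109, -0.001, -0.0]
contact_force: [0.2, -0.2, -0.4]
opening: 1.0
```

Run:
```python
from h import *
plan(Rd(-.217),[.4605,-.2721,.058])
```

```text
t 6.47 pos [ 0.4595 -0.2722  0.06  ] F [ 0.2 -0.2 -0.4] M [0.07 0.01 0.05] open 1.0 q [ 0.45  0.81  0.    1.96 -0.    0.37 -1.34]
turn(rev) [-0.0001  0.0004 -0.0001] rows>= 0.0
dp units: old frame [ 0.038 -0.014  0.081] new frame [ 0.037 -0.014  0.081]
```

Emit:
move_arm(
  turn=[
    [0, 0, 0],
    [0, 0, 0],
    [0, 0, 0],
    [0, 0, 0],
    [0, 0, 0],
    [0, 0, 0],
    [0, 0, 0],
    [0, 0, 0],
    [0, 0, 0],
    [0, 0, 0],
  ],
  dp=[
    [0.04, 0, 0.04],
    [0, 0, 0],
    [0, 0, 0],
    [0, 0, 0],
    [0, 0, 0],
    [0, 0, 0],
    [0, 0, 0],
    [0, 0, 0],
    [0, 0, 0],
    [0, 0, 0],
  ],
  jaw=[-0.5, 0, 0.3, 0.5, 0.7, 1, 1, 1, 1, 1],
  newtons=50,
)

```text
clock: 7.3
tool_pos: [0.4613, -0.2729, 0.0605]
eef_rot: [0.994, -0.109, 0.0, 0.0]
contact_force: [-0.4, -0.3, 0.6]
opening: 0.264
```

Run:
```python
from h import *
plan(Rd(-.217),[.4605,-.2721,.058])
```

```text
t 7.3 pos [ 0.4613 -0.2729  0.0605] F [-0.4 -0.3  0.6] M [ 0.01  0.05 -0.03] open 0.264 q [ 0.45  0.81  0.    1.96 -0.    0.37 -1.34]
turn(rev) [ 0.     -0.     -0.0001] rows>= 0.0
dp units: old frame [-0.037 -0.024  0.1  ] new frame [-0.037 -0.024  0.1  ]
```

Emit:
move_arm(
  turn=[
    [0, 0, 0],
    [0, 0, 0],
    [0, 0, 0],
    [0, 0, 0],
    [0, 0, 0],
  ],
  dp=[
    [0, 0, 0],
    [0, 0, 0],
    [0, 0, 0],
    [0, 0, 0],
    [0, 0, 0],
  ],
  jaw=[1, 1, 1, 1, 1],
)

```text
clock: 7.72
tool_pos: [0.4612, -0.273, 0.0604]
eef_rot: [0.994, -0.109, -0.0, 0.0]
contact_force: [-0.0, -0.9, -0.9]
opening: 0.178
```

Emit:
move_arm(
  turn=[
    [0, 0, 0],
    [0, 0, 0],
    [0, 0, 0],
    [0, 0, 0],
    [0, 0, 0],
    [0, 0, 0],
  ],
  dp=[
    [0, 0, -0.3],
    [0, 0, -0.6],
    [0, 0, -0.8],
    [0, 0, -0.8],
    [0, 0, -0.5],
    [0, 0, 0],
  ],
  jaw=[1, 1, 1, 1, 1, 1],
)

```text
clock: 8.22
tool_pos: [0.4626, -0.2734, 0.138]
eef_rot: [0.994, -0.109, 0.002, 0.001]
contact_force: [1.2, -0.6, -4.2]
opening: 0.18
```

Run:
```python
from h import *
plan(Rd(-.217),[.4605,-.2721,.30])
shot("wrist","w5"); s,d=shot("side","s5"); crop(d,255,100,100,80,7,"s5c.png")
```

```text
t 8.22 pos [ 0.4626 -0.2734  0.138 ] F [ 1.2 -0.6 -4.2] M [ 0.02 -0.06  0.03] open 0.18 q [ 0.44  0.68  0.01  1.91 -0.01  0.54 -1.33]
turn(rev) [ 0.0001 -0.0007 -0.0001] rows>= 0.0
dp units: old frame [-0.065 -0.025 -6.481] new frame [-0.093 -0.031 -6.48 ]
```

View pics/w5.png

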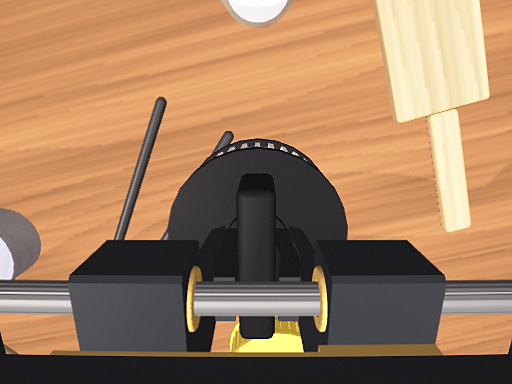

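View pics/s5c.png

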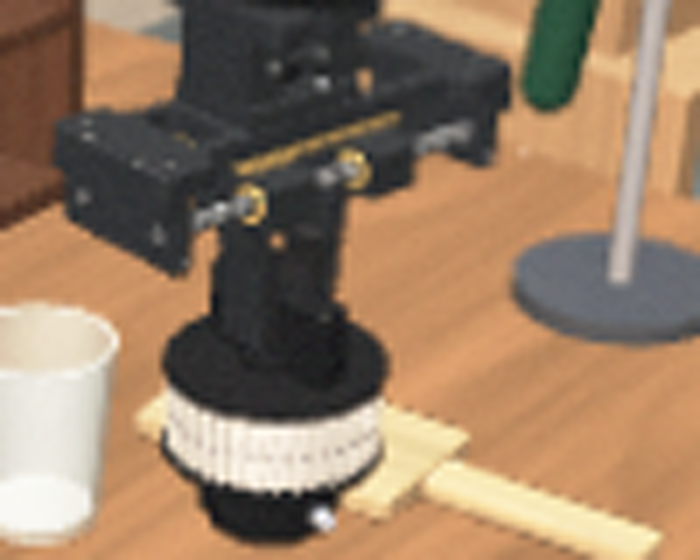

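```bash
cat >> h.py <<'E'
from fit2 import frame
M=np.array([.60205,-.02416,.165]); F=frame(3.16384)
def Rin(th): # tool rot with tool x = intake y rotated by th clockwise(looking in, + about tool z)
    z=-F[:,2]; x=np.cos(th)*F[:,1]+np.sin(th)*np.cross(z,F[:,1]); return np.c_[x,np.cross(z,x),z]
FO=np.array([-.001,0,.0604]) # filter origin in tool
def filt():  # filter origin in intake frame, per state
    from plant import r
    s=r.get_state();A=R.from_quat(s["eef_rot"]).as_matrix(); p=F.T@(s["tool_pos"]+A@FO-M)
    x=F.T@A[:,0]; th=np.degrees(np.arctan2(x@np.array([1,0,0])*1, x[1]))
    tilt=F.T@-A[:,2]
    print("filter in intake mm",(p*1e3).round(1),"th(+cw) deg",round(th,1),"tilt xy deg",np.degrees(tilt[:2]).round(2),"F_intake",(F.T@s["contact_force"]).round(1),"M",(F.T@s["moment"]).round(2),"t",round(s["clock"],2))
E
python3 - <<'E'
from h import *
Rt=Rin(0); print(Rt)
print(np.cross(-F[:,2],F[:,1]), F[:,0])
p=M+F[:,2]*.13-Rt[:,0]*.09; print(p)
plan(Rt,p); filt()
E
```

```text
(array([ 0.60187161, -0.02361134,  0.1650985 ]), [np.float64(0.0005193026382336465), np.float64(0.0005193026382336373)])
[[-0.02224551  0.90608351  0.42251368]
 [ 0.99975254  0.02016128  0.00940136]
 [ 0.          0.42261826 -0.90630779]]
[0.90608351 0.02016128 0.42261826] [0.90608351 0.02016128 0.42261826]
[ 0.54912532 -0.11535991  0.28282001]
t 8.32 pos [ 0.4611 -0.2725  0.1356] F [-0.2 -0.2 -3.8] M [0.04 0.01 0.02] open 0.177 q [ 0.44  0.68  0.01  1.92 -0.01  0.54 -1.33]
turn(rev) [-0.0493  0.0627 -0.283 ] rows>= 14.8
dp units: old frame [ 2.082 -6.899 -5.889] new frame [ 6.207  5.806 -3.792]
filter in intake mm [-171.5 -244.9  -19.1] th(+cw) deg 105.1 tilt xy deg [ 2.421e+01 -1.000e-02] F_intake [-1.8 -0.1 -3.3] M [0.04 0.01 0.  ] t 8.32
```

Emit:
move_arm(
  turn=[
    [0, 0, 0],
    [0, 0, 0],
    [0, 0, 0],
    [0, 0, 0],
    [0, 0, 0],
    [0, 0, 0],
    [-0.0033, 0.0042, -0.0189],
    [-0.0033, 0.0042, -0.0189],
    [-0.0033, 0.0042, -0.0189],
    [-0.0033, 0.0042, -0.0189],
  ],
  dp=[
    [0, 0, -0.6],
    [0, 0, -1],
    [0, 0, -1],
    [0, 0, -1],
    [0, 0, -1],
    [0, 0, -1],
    [0, 0, 0],
    [0, 0, 0],
    [0, 0, 0],
    [0, 0, 0],
  ],
  jaw=[1, 1, 1, 1, 1, 1, 1, 1, 1, 1],
)

```text
clock: 9.15
tool_pos: [0.4603, -0.2717, 0.2739]
eef_rot: [0.989, 0.132, 0.046, 0.046]
contact_force: [-0.7, -0.2, -5.0]
opening: 0.181
```

Emit:
move_arm(
  turn=[
    [-0.0033, 0.0042, -0.0189],
    [-0.0033, 0.0042, -0.0189],
    [-0.0033, 0.0042, -0.0189],
    [-0.0033, 0.0042, -0.0189],
    [-0.0033, 0.0042, -0.0189],
    [-0.0033, 0.0042, -0.0189],
    [-0.0033, 0.0042, -0.0189],
    [-0.0033, 0.0042, -0.0189],
    [-0.0033, 0.0042, -0.0189],
    [-0.0033, 0.0042, -0.0189],
  ],
  dp=[
    [0, 0, 0],
    [0, 0, 0],
    [0, 0, 0],
    [0, 0, 0],
    [0, 0, 0],
    [0, 0, 0],
    [0, 0, 0],
    [0, 0, 0],
    [0, 0, 0],
    [0, 0, 0],
  ],
  jaw=[1, 1, 1, 1, 1, 1, 1, 1, 1, 1],
)

```text
clock: 9.98
tool_pos: [0.4593, -0.2718, 0.2737]
eef_rot: [0.723, 0.659, 0.147, 0.143]
contact_force: [0.2, -0.1, -5.2]
opening: 0.175
```

Emit:
move_arm(
  turn=[
    [-0.0033, 0.0042, -0.0189],
    [0, 0, 0],
    [0, 0, 0],
  ],
  dp=[
    [0, 0, 0],
    [0, 0, 0],
    [0, 0, 0],
  ],
  jaw=[1, 1, 1],
)

```text
clock: 10.23
tool_pos: [0.4594, -0.2732, 0.2738]
eef_rot: [0.684, 0.697, 0.155, 0.15]
contact_force: [0.2, 0.1, -4.4]
opening: 0.18
```

```bash
sed -i '/^print(tri/d' fit2.py
python3 - <<'E'
from h import *
Rt=Rin(0)
plan(Rt,M+F[:,2]*.13-Rt[:,0]*.09); filt()
E
```

```text
t 10.23 pos [ 0.4594 -0.2732  0.2738] F [ 0.2  0.1 -4.4] M [-0.04  0.75  0.01] open 0.18 q [ 1.14  0.46 -0.76  2.1   0.31  0.33  0.24]
turn(rev) [-0.0003 -0.0003 -0.0005] rows>= 0.0
dp units: old frame [6.241 3.514 1.253] new frame [6.232 3.532 1.247]
filter in intake mm [ -88.4 -246.7  100.8] th(+cw) deg 0.2 tilt xy deg [ 0.1  -0.11] F_intake [-1.7  0.1 -4. ] M [-0.02  0.75  0.02] t 10.23
```

Emit:
move_arm(
  turn=[
    [0, 0, 0],
    [0, 0, 0],
    [0, 0, 0],
    [0, 0, 0],
    [0, 0, 0],
    [0, 0, 0],
    [0, 0, 0],
    [0, 0, 0],
    [0, 0, 0],
    [0, 0, 0],
  ],
  dp=[
    [0.4, 0.2, 0.08],
    [0.9, 0.5, 0.18],
    [0.9, 0.5, 0.18],
    [0.9, 0.5, 0.18],
    [0.9, 0.5, 0.18],
    [0.9, 0.5, 0.18],
    [0.8, 0.5, 0.17],
    [0.5, 0.3, 0.1],
    [0, 0, 0],
    [0, 0, 0],
  ],
  jaw=[1, 1, 1, 1, 1, 1, 1, 1, 1, 1],
)

```text
clock: 11.07
tool_pos: [0.5499, -0.1134, 0.284]
eef_rot: [0.681, 0.7, 0.155, 0.151]
contact_force: [0.3, -0.2, -2.7]
opening: 0.173
```

Run:
```python
from h import *
Rt=Rin(0)
plan(Rt,M+F[:,2]*.13-Rt[:,0]*.09); filt()
s,d=shot("wrist","w6")
from fit2 import circ
im=cv2.resize(d["frame"],None,fx=1.5,fy=1.5)
for rr in(.05,.0315,): cv2.polylines(im,[np.int32(proj(s,d,circ([M[0],M[1],3.16384],rr))*1.5)],True,(0,255,0),1)
cv2.imwrite("pics/w6o.png",im)
```

```text
t 11.07 pos [ 0.5499 -0.1134  0.284 ] F [ 0.3 -0.2 -2.7] M [-0.1   0.75 -0.04] open 0.173 q [ 0.48  0.38 -0.43  2.09  0.37  0.28 -0.19]
turn(rev) [ 0.0001 -0.0003  0.0008] rows>= 0.0
dp units: old frame [-0.077 -0.048  0.03 ] new frame [-0.077 -0.048  0.03 ]
filter in intake mm [  1.2 -89.   70.3] th(+cw) deg -0.3 tilt xy deg [-0.05 -0.09] F_intake [-0.8 -0.2 -2.6] M [-0.09  0.75  0.  ] t 11.07
```

View pics/w6o.png

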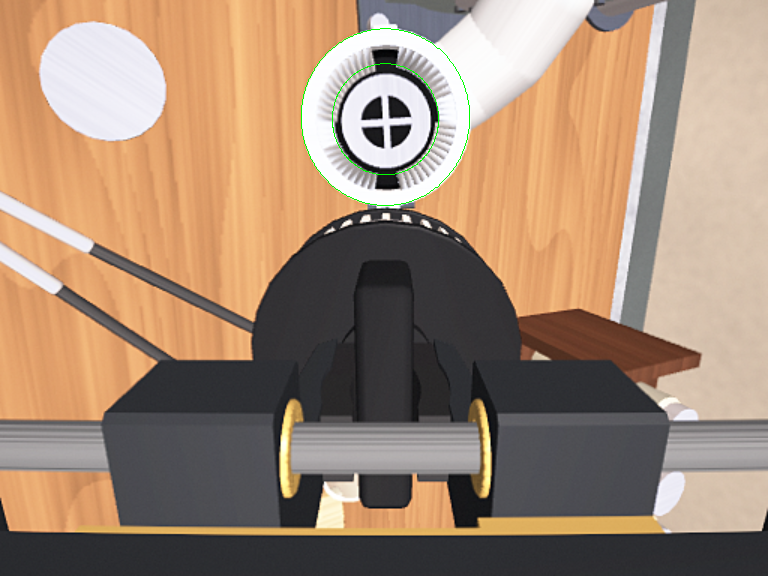

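Run:
```python
from h import *
s,d=load("w6"); crop(d,195,14,125,130,5,"w6c.png")
```

```text
(no output)
```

View pics/w6c.png

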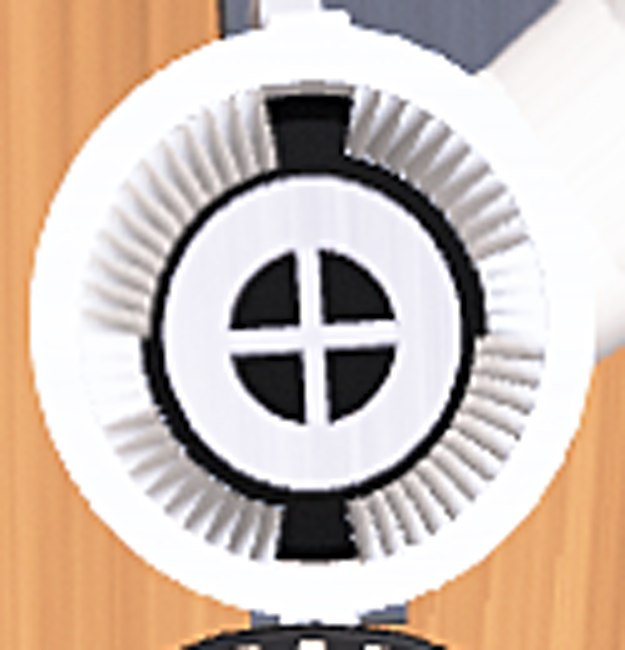

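Run:
```python
from h import *
s,d=load("w6")
def onp(px,h):
    o,g=ray(s,d,px); n=F[:,2]; q=o+g*((M+n*h-o)@n)/(g@n); return F.T@(q-M)
def P(x,y): return [195+(x+.5)/5-.5,14+(y+.5)/5-.5]
for h in(0,-.004,-.008):
    a,b=onp(P(309,95),h),onp(P(316.5,558),h); v=a-b
    print(h,(a*1e3).round(1),(b*1e3).round(1),"th",np.degrees(np.arctan2(v[0],v[1])))
    print([ (onp(P(*p),h)*1e3).round(1) for p in((265,95),(352,95),(276,558),(357,558))])
    print("rim",[(onp(P(*p),h)*1e3).round(1) for p in((30,310),(597,310))])
```

```text
0 [-0.7 39.4  0. ] [  1.  -39.2  -0. ] th -1.2570824194631836
[array([-8.3, 39.4,  0. ]), array([ 6.7, 39.4,  0. ]), array([ -6.4, -39.3,   0. ]), array([  8.5, -39.2,   0. ])]
rim [array([-50.1,   4. ,   0. ]), array([50.6,  4.5,  0. ])]
-0.004 [-0.7 40.2 -4. ] [  1.  -39.5  -4. ] th -1.2570824194631693
[array([-8.4, 40.1, -4. ]), array([ 6.8, 40.2, -4. ]), array([ -6.5, -39.5,  -4. ]), array([  8.6, -39.5,  -4. ])]
rim [array([-50.7,   4.3,  -4. ]), array([51.3,  4.8, -4. ])]
-0.008 [-0.7 40.9 -8. ] [  1.1 -39.8  -8. ] th -1.2570824194631385
[array([-8.5, 40.9, -8. ]), array([ 6.9, 41. , -8. ]), array([ -6.6, -39.8,  -8. ]), array([  8.7, -39.7,  -8. ])]
rim [array([-51.4,   4.6,  -8. ]), array([51.9,  5.1, -8. ])]
```

Run:
```python
from h import *
s,d=load("w6"); A=R.from_quat(s["eef_rot"]).as_matrix()
t=np.linspace(0,2*np.pi,200)
im=cv2.resize(d["frame"],None,fx=1.5,fy=1.5)
def tp(p): return proj(s,d,s["tool_pos"]+p@A.T)*1.5
for z,rr in((.078,.047),(.034,.047)): cv2.polylines(im,[np.int32(tp(FO+np.c_[rr*np.cos(t),rr*np.sin(t),0*t-z]))],True,(0,255,0),1)
W=np.array([[i*.035,j*.008,-.112] for i,j in((1,1),(1,-1),(-1,-1),(-1,1))])+FO
cv2.polylines(im,[np.int32(tp(W))],True,(0,0,255),1)
cv2.imwrite("pics/w6p.png",im[190:540,200:580])
```

```text
(no output)
```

View pics/w6p.png

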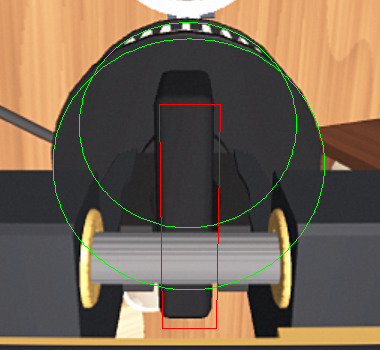

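```bash
cat > ovf.py <<'E'
from h import *
def ovf(n,out,FO,f=4,box=(140,125,220,240)):
    s,d=load(n); A=R.from_quat(s["eef_rot"]).as_matrix(); t=np.linspace(0,2*np.pi,300)
    im=np.clip((d["frame"].astype(float)/255)**.5*255*1.2,0,255).astype(np.uint8)
    im=cv2.resize(im,None,fx=f,fy=f,interpolation=cv2.INTER_CUBIC)
    tp=lambda p:np.int32((proj(s,d,s["tool_pos"]+p@A.T)+.5)*f)
    for z,rr in((.078,.047),(.034,.047)): cv2.polylines(im,[tp(FO+np.c_[rr*np.cos(t),rr*np.sin(t),0*t-z])],True,(0,255,0),1)
    for z in(-.112,-.078):
        W=np.array([[i*.035,j*.008,z] for i,j in((1,1),(1,-1),(-1,-1),(-1,1))])+FO
        cv2.polylines(im,[tp(W)],True,(0,0,255),1)
    x,y,w,h=box; cv2.imwrite("pics/"+out,im[y*f:(y+h)*f,x*f:(x+w)*f])
E
python3 - <<'E'
from ovf import *
ovf("w6","w6q.png",np.array([.0013,0,.0604]),3.0.__int__() if 0 else 3)
ovf("w6","w6r.png",np.array([.002,0,.065]),3)
E
```

```text
(no output)
```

View pics/w6q.png

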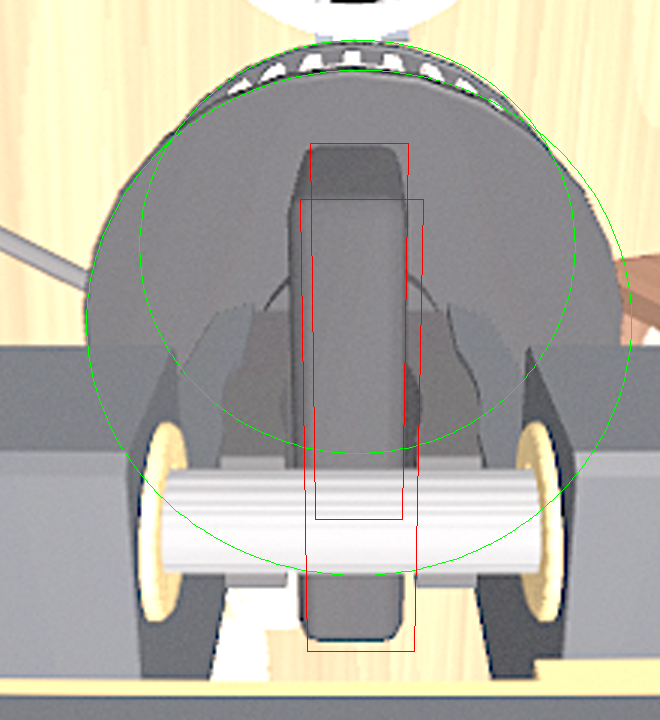

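View pics/w6r.png

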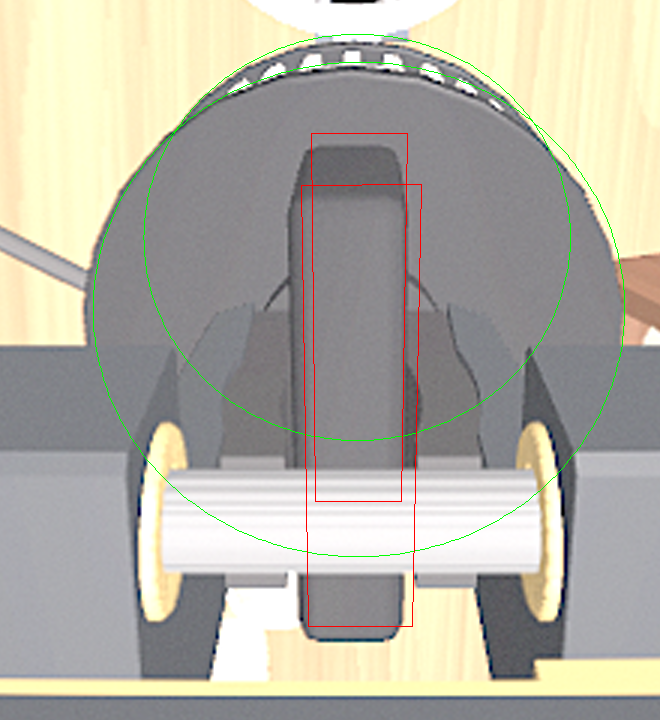

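```bash
sed -i 's/^FO=.*/FO=np.array([.001,-.0005,.0615])/' h.py
cat >> h.py <<'E'
def goto(th,x,y,z):
    Rt=Rin(np.radians(th)); plan(Rt, M+F@(np.array([x,y,z])*1e-3)-Rt@FO); filt()
E
python3 - <<'E'
from h import *
goto(-1.3,0,0,15)
E
```

```text
t 11.12 pos [ 0.5491 -0.115   0.2837] F [-0.1  0.5 -4.2] M [-0.1   0.74 -0.04] open 0.177 q [ 0.49  0.38 -0.43  2.09  0.37  0.28 -0.19]
turn(rev) [-0.     -0.     -0.0032] rows>= 0.2
dp units: old frame [3.546 0.016 2.173] new frame [3.546 0.086 2.172]
filter in intake mm [ -0.1 -88.6  69.3] th(+cw) deg -0.2 tilt xy deg [ 0.   -0.02] F_intake [-1.9  0.5 -3.8] M [-0.09  0.74 -0.  ] t 11.12
```

Emit:
move_arm(
  turn=[
    [0, 0, -0.0032],
    [0, 0, 0],
    [0, 0, 0],
    [0, 0, 0],
    [0, 0, 0],
    [0, 0, 0],
    [0, 0, 0],
    [0, 0, 0],
    [0, 0, 0],
    [0, 0, 0],
  ],
  dp=[
    [0.2, 0.02, 0],
    [0.7, 0.02, 0],
    [0.9, 0.02, 0],
    [0.9, 0.03, 0.2],
    [0.6, 0, 0.4],
    [0.25, 0, 0.6],
    [0, 0, 0.6],
    [0, 0, 0.37],
    [0, 0, 0],
    [0, 0, 0],
  ],
  jaw=[1, 1, 1, 1, 1, 1, 1, 1, 1, 1],
)

```text
clock: 11.95
tool_pos: [0.5705, -0.027, 0.2347]
eef_rot: [0.675, 0.705, 0.153, 0.153]
contact_force: [-0.1, -0.5, -3.6]
opening: 0.175
```

Emit:
move_arm(
  turn=[
    [0, 0, 0],
    [0, 0, 0],
    [0, 0, 0],
  ],
  dp=[
    [0, 0, 0],
    [0, 0, 0],
    [0, 0, 0],
  ],
  jaw=[1, 1, 1],
)

```text
clock: 12.2
tool_pos: [0.5712, -0.0268, 0.2359]
eef_rot: [0.675, 0.705, 0.154, 0.154]
contact_force: [0.2, -0.1, -3.1]
opening: 0.175
```

Run:
```python
from h import *
goto(-1.3,0,0,15)
for n,x0,y0 in(("scene",195,165),("side",140,90)):
    s,d=shot(n,n+"7"); crop(d,x0,y0,110,110,6,n+"7c.png")
shot("wrist","w7")
```

```text
t 12.2 pos [ 0.5712 -0.0268  0.2359] F [ 0.2 -0.1 -3.1] M [-0.01  0.74 -0.02] open 0.175 q [ 0.02  0.45 -0.09  2.16  0.51  0.1  -0.5 ]
turn(rev) [ 0.0005 -0.     -0.0001] rows>= 0.0
dp units: old frame [ 0.04  -0.057  0.034] new frame [ 0.04  -0.057  0.034]
filter in intake mm [ 1.6 -0.9 15.8] th(+cw) deg -1.3 tilt xy deg [-0.17 -0.01] F_intake [-1.1 -0.1 -2.8] M [ 0.    0.74 -0.02] t 12.2
```

View pics/scene7c.png

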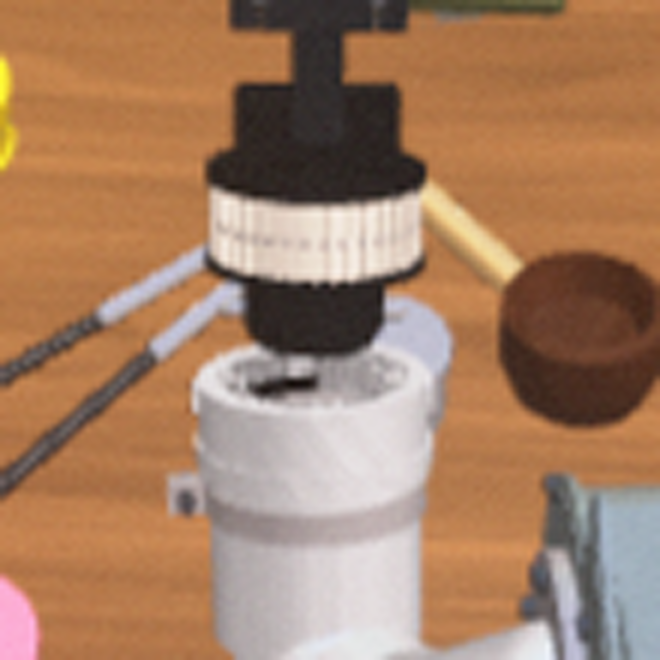

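View pics/side7c.png

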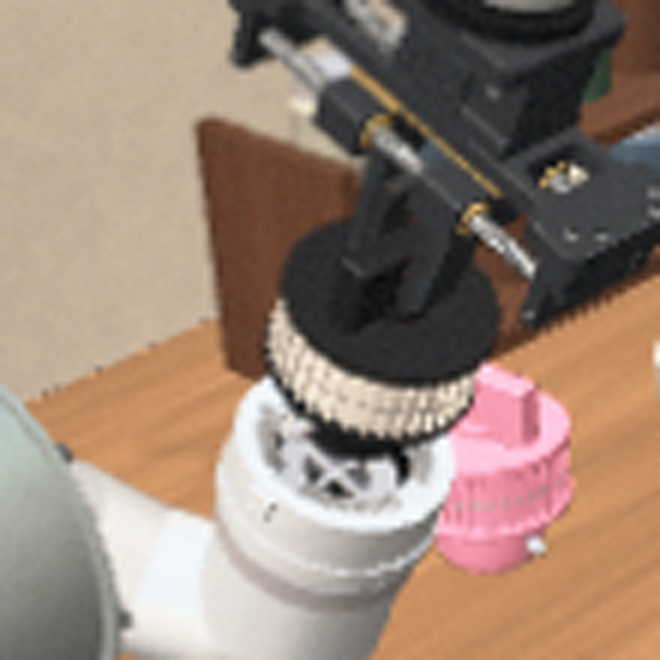

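Emit:
move_arm(
  turn=[
    [0, 0, 0],
    [0, 0, 0],
    [0, 0, 0],
    [0, 0, 0],
    [0, 0, 0],
    [0, 0, 0],
    [0, 0, 0],
  ],
  dp=[
    [0.02, -0.03, 0.1],
    [0.02, -0.03, 0.15],
    [0, 0, 0.15],
    [0, 0, 0.15],
    [0, 0, 0.1],
    [0, 0, 0],
    [0, 0, 0],
  ],
  jaw=[1, 1, 1, 1, 1, 1, 1],
)

```text
clock: 12.93
tool_pos: [0.5766, -0.0251, 0.2195]
eef_rot: [0.674, 0.706, 0.154, 0.153]
contact_force: [-0.1, 1.4, -3.1]
opening: 0.178
```

Run:
```python
from h import *
goto(-1.3,0,0,-5)
```

```text
t 12.93 pos [ 0.5766 -0.0251  0.2195] F [-0.1  1.4 -3.1] M [-0.08  0.71  0.  ] open 0.178 q [-0.01  0.49 -0.04  2.17  0.54  0.06 -0.53]
turn(rev) [ 0.0002 -0.0001  0.0001] rows>= 0.0
dp units: old frame [-0.023  0.023  0.146] new frame [-0.023  0.023  0.146]
filter in intake mm [-0.5  0.6 -1.3] th(+cw) deg -1.3 tilt xy deg [-0.07 -0.02] F_intake [-1.4  1.4 -2.8] M [-0.06  0.71  0.03] t 12.93
```

Emit:
move_arm(
  turn=[
    [0, 0, 0],
    [0, 0, 0],
    [0, 0, 0],
    [0, 0, 0],
  ],
  dp=[
    [0, 0, 0.08],
    [0, 0, 0.08],
    [0, 0, 0.04],
    [0, 0, 0],
  ],
  jaw=[1, 1, 1, 1],
)

```text
clock: 13.27
tool_pos: [0.5787, -0.0252, 0.2151]
eef_rot: [0.674, 0.706, 0.154, 0.154]
contact_force: [0.2, -0.1, -3.3]
opening: 0.175
```

Run:
```python
from h import *
goto(-1.3,0,0,-10)
from plant import r
print(r.get_state()["q"])
```

```text
t 13.27 pos [ 0.5787 -0.0252  0.2151] F [ 0.2 -0.1 -3.3] M [-0.03  0.76 -0.01] open 0.175 q [-0.02  0.5  -0.04  2.17  0.59  0.05 -0.58]
turn(rev) [ 0.0002 -0.0001  0.0001] rows>= 0.0
dp units: old frame [-0.02  0.02  0.15] new frame [-0.02  0.02  0.15]
filter in intake mm [-0.4  0.5 -6.3] th(+cw) deg -1.3 tilt xy deg [-0.09 -0.02] F_intake [-1.2 -0.1 -3.1] M [-0.02  0.76  0.  ] t 13.27
[-0.01713052  0.49909997 -0.03500952  2.16648622  0.58929395  0.04619485
 -0.58161293]
```

```bash
cat > kin.py <<'E'
from h import *
from scipy.optimize import least_squares
import glob,itertools
L=[];seen=set()
from plant import r
sts=[pickle.load(open(f,"rb"))[0] for f in glob.glob("*.pkl")]+[r.get_state()]
for s in sts:
    if s["clock"] in seen: continue
    seen.add(s["clock"]); L.append(s)
def fk(q,p,sg):
    # p: x2,z2,x3,y3,x4,z4,x5,y5,x6,z6,x7,y7,tx?,.. tool z, yaw
    pts=[(0,0,0),(p[0],0,p[1]),(p[2],p[3],0),(p[4],0,p[5]),(p[6],p[7],0),(p[8],0,p[9]),(p[10],p[11],0)]
    T=np.eye(4)
    for i in range(7):
        ax=np.array([0,0,sg[i]]) if i%2==0 else np.array([0,sg[i],0])
        E=np.eye(4);E[:3,:3]=R.from_rotvec(ax*q[i]).as_matrix();c=np.array(pts[i]);E[:3,3]=c-E[:3,:3]@c
        T=T@E
    E=np.eye(4);E[:3,:3]=R.from_rotvec([0,0,p[13]]).as_matrix();E[:3,3]=[p[10],p[11],p[12]]
    return T@E
def res(p,sg,L=L):
    o=[]
    for s in L:
        T=fk(s["q"],p,sg); o+=list((T[:3,3]-s["tool_pos"])*1e3)
        o+=list((R.from_matrix(T[:3,:3]).inv()*R.from_quat(s["eef_rot"])).as_rotvec()*300)
    return np.r_[o,np.array(p[:12])*1.0]
if __name__=="__main__":
    print(len(L)); best=None
    for s1,s3,s5,s7 in itertools.product([1,-1],repeat=4):
      for yaw in(0,np.pi/2,np.pi,-np.pi/2):
        sg=[s1,1,s3,1,s5,1,s7]
        q=least_squares(res,[0,.3,0,0,0,.7,0,0,0,1.05,0,0,1.3,yaw],args=(sg,),max_nfev=60)
        if best is None or q.cost<best[0]: best=(q.cost,sg,q.x); print(q.cost,sg,q.x.round(4))
    pickle.dump(best,open("kin.bin","wb"))
    e=res(best[2],best[1])[:-12].reshape(-1,6); print(e.round(1))
E
python3 kin.py
```

```text
16
1260228.7652561145 [1, 1, 1, 1, 1, 1, 1] [-0.1006 -1.2526 -0.3534 -0.5649  2.4984 -3.9778 -0.1055 -1.253   1.0229
 -5.823   1.1977 -0.4472 -8.6361 -0.3998]
668678.2106699923 [1, 1, 1, 1, 1, 1, -1] [-0.1006 -1.2526 -0.3534 -0.5649  2.4984 -3.9778 -0.1055 -1.253   1.0229
 -5.823   1.1977 -0.4472 -8.6361  1.9436]
235969.7228012275 [1, 1, 1, 1, -1, 1, -1] [-0.5296  1.7182  0.6223  0.4316  0.387   0.2917  0.0325 -1.2237 -0.5673
 -0.4681 -1.1559 -0.446   0.5754  2.2571]
229201.43614930866 [1, 1, -1, 1, -1, 1, -1] [-0.1834 -0.3494  0.9518 -0.3511  1.9094 -2.9318  0.942   0.1889  0.4453
 -4.5476  0.3513 -0.4427 -6.2223  2.3334]
229201.43614930636 [1, 1, -1, 1, -1, 1, -1] [-0.1834 -0.3494  0.9518 -0.3511  1.9094 -2.9318  0.942   0.1889  0.4453
 -4.5476  0.3513 -0.4427 -6.2223  2.3334]
229201.43614930607 [1, 1, -1, 1, -1, 1, -1] [-0.1834 -0.3494  0.9518 -0.3511  1.9094 -2.9318  0.942   0.1889  0.4453
 -4.5476  0.3513 -0.4427 -6.2223  2.3334]
227339.5216632874 [-1, 1, 1, 1, 1, 1, -1] [ 0.1077  0.0859  0.8648  0.0482  0.342   0.6705  0.5412 -0.2597  0.3994
  0.8999  0.591  -0.0459  0.9263  1.
[... 803 characters left out ...]
  4.0000e-04 -4.6100e-02
  1.6056e+00  1.5708e+00]
1.2627578492014966 [-1, 1, -1, 1, -1, 1, -1] [ 1.0000e-04  3.4610e-01 -2.0000e-04 -1.8500e-02  5.0000e-04  9.0910e-01
  2.0000e-04 -4.5200e-02  3.0000e-04  1.2536e+00  4.0000e-04 -4.6100e-02
  1.6056e+00  1.5708e+00]
[[ 0.  0.  0. -0. -0.  0.]
 [ 0. -0. -0. -0. -0. -0.]
 [-0.  0. -0. -0.  0. -0.]
 [ 0. -0. -0. -0.  0.  0.]
 [-0.  0. -0. -0. -0.  0.]
 [-0.  0.  0.  0. -0. -0.]
 [ 0. -0. -0. -0. -0.  0.]
 [ 0. -0. -0. -0. -0.  0.]
 [-0. -0. -0. -0.  0. -0.]
 [ 0. -0. -0. -0. -0.  0.]
 [-0.  0.  0. -0. -0.  0.]
 [-0.  0. -0. -0.  0.  0.]
 [-0.  0.  0. -0. -0.  0.]
 [-0. -0. -0. -0. -0. -0.]
 [ 0. -0. -0. -0. -0.  0.]
 [ 0. -0.  0. -0. -0.  0.]]
```

```bash
cat > sim.py <<'E'
from kin import *
b=pickle.load(open("kin.bin","rb")); P,SG=b[2],b[1]
lo=np.array([-3.01,-.46,-1.47,.13,-1,.04,-2.66]);hi=np.array([3.01,2.08,1.51,2.56,4.14,2.09,2.66])
def err(q,Rt,pt):
    T=fk(q,P,SG); return np.r_[(pt-T[:3,3]),R.from_matrix(Rt@T[:3,:3].T).as_rotvec()*.3]
def jac(q):
    T0=fk(q,P,SG);J=np.zeros((6,7))
    for i in range(7):
        d=np.zeros(7);d[i]=1e-6;T=fk(q+d,P,SG)
        J[:3,i]=(T[:3,3]-T0[:3,3])/1e-6;J[3:,i]=R.from_matrix(T[:3,:3]@T0[:3,:3].T).as_rotvec()/1e-6*.3
    return J
def solve(q,Rt,pt,n=20):
    for _ in range(n):
        e=err(q,Rt,pt)
        if np.linalg.norm(e)<1e-6: break
        J=jac(q); q=q+J.T@np.linalg.solve(J@J.T+1e-7*np.eye(6),e)
    return q
def tgt(th,x,y,z):
    Rt=Rin(np.radians(th)); return Rt,M+F@(np.array([x,y,z])*1e-3)-Rt@FO
E
python3 - <<'E'
from sim import *
s=r.get_state(); q=s["q"].copy(); print(q.round(3))
for z in np.arange(-7,-30,-1): q=solve(q,*tgt(-1.3,0,0,z))
print("z-29",q.round(3))
for th in np.arange(-1,81,2): q=solve(q,*tgt(th,0,0,-29))
print("turned",q.round(3))
# historic check w5->w6
q=load("w1")[0]["q"]
# family over q3 at z -28
from scipy.optimize import least_squares as LS
for th in(-1.3,79):
  for q3 in(-.4,-.3,-.2,-.1,0,.1,.2,.3,.4):
    Rt,pt=tgt(th,0,0,-28)
    best=None
    for q5 in(.5,1.5,-.5,2.5):
        q0=s["q"].copy();q0[2]=q3;q0[4]=q5;q0[6]=-.0-q5-(np.radians(th))
        o=LS(lambda v:np.r_[err(np.r_[v[:2],q3,v[2:]],Rt,pt)*1e3],np.delete(q0,2),bounds=(np.delete(lo,2)-[0,0,0,0,.2,0],np.delete(hi,2)))
        if best is None or o.cost<best.cost: best=o
    v=best.x; print(th,q3,round(best.cost,4),np.r_[v[:2],q3,v[2:]].round(2))
E
```

```text
[-0.017  0.499 -0.035  2.166  0.589  0.046 -0.582]
z-29 [-0.052  0.549  0.02   2.162  0.591 -0.007 -0.585]
turned [-0.048  0.549  0.012  2.164 -0.11  -0.007 -1.285]
-1.3 -0.4 0.0 [ 0.22  0.57 -0.4   2.15  1.5   0.23 -1.48]
-1.3 -0.3 0.0 [ 0.16  0.56 -0.3   2.15  1.51  0.17 -1.49]
-1.3 -0.2 0.0 [ 0.09  0.55 -0.2   2.16  1.52  0.12 -1.5 ]
-1.3 -0.1 0.0 [ 0.03  0.55 -0.1   2.16  1.55  0.06 -1.54]
-1.3 0 0.0 [-0.04  0.55  0.    2.16  2.13  0.01 -2.12]
-1.3 0.1 0.0 [-0.1   0.55  0.1   2.17  1.38 -0.05 -1.38]
-1.3 0.2 0.0 [-0.17  0.56  0.2   2.17  1.43 -0.11 -1.43]
-1.3 0.3 0.7367 [-0.23  0.57  0.3   2.17  1.45 -0.16 -1.45]
-1.3 0.4 102.8201 [-0.34  0.58  0.4   2.17  1.48 -0.16 -1.53]Traceback (most recent call last):
  File "<stdin>", line 17, in <module>
    return func(*args, **kwargs)
    raise ValueError("Initial guess is outside of provided bounds")
ValueError: Initial guess is outside of provided bounds
```

```bash
cat >> sim.py <<'E'
def rows(q,T,L):
    # L: list of (n,turn,dp)
    for n,t,d in L:
        for _ in range(n):
            Rn=T[0]@R.from_rotvec(np.array(t)*2*np.pi).as_matrix()
            pn=T[1]+T[0]@(np.array(d)*.025); T=(Rn,pn); q=solve(q,*T)
    return q,T
def pose(q):
    T=fk(q,P,SG); return T[:3,:3],T[:3,3]
E
python3 - <<'E'
from sim import *
Z=(0,0,0)
q=load("w5")[0]["q"]; T=pose(q)
q,T=rows(q,T,[(6,Z,(0,0,-.93)),(15,(-.0033,.0042,-.0189),Z)]); print("rot",q.round(2),"obs [1.14 .46 -.76 2.10 .31 .33 .24]")
q,T=rows(q,T,[(8,Z,(.78,.44,.156))]); print("look",q.round(2),"obs",load("w6")[0]["q"].round(2))
q,T=rows(q,T,[(1,(0,0,-.0032),Z),(4,Z,(.89,.02,0)),(4,Z,(0,0,.54))]); print("pre",q.round(2),"obs",load("w7")[0]["q"].round(2))
E
```

```text
rot [ 1.14  0.45 -0.77  2.1   0.31  0.33  0.24] obs [1.14 .46 -.76 2.10 .31 .33 .24]
look [ 0.48  0.38 -0.43  2.09  0.37  0.28 -0.19] obs [ 0.48  0.38 -0.43  2.09  0.37  0.28 -0.19]
pre [ 0.02  0.45 -0.09  2.16  0.51  0.1  -0.5 ] obs [ 0.02  0.45 -0.09  2.16  0.51  0.1  -0.5 ]
```

```bash
cat > srch.py <<'E'
from sim import *
Z=(0,0,0)
def run(dx,dy,dz,sgn,up=66,step=8,ver=0,q=None):
    q=r.get_state()["q"].copy(); tr=[q]
    def line(q,a,b,th):
        n=max(2,int(np.ceil(np.linalg.norm(np.subtract(b,a))/step)))
        for k in range(1,n+1):
            q=solve(q,*tgt(th,*(np.array(a)+(np.subtract(b,a))*k/n)),n=6); tr.append(q)
        return q
    q=line(q,(0,0,-6),(0,0,up),-1.3); q=line(q,(0,0,up),(dx,dy,up+dz),-1.3)
    for k in range(1,27): q=solve(q,*tgt(-1.3+sgn*180*k/26,dx,dy,up+dz),n=6); tr.append(q)
    th=-1.3+sgn*180
    q=line(q,(dx,dy,up+dz),(0,0,up),th); q=line(q,(0,0,up),(0,0,-28),th); mid=q
    for k in range(1,13): q=solve(q,*tgt(th+7*k,0,0,-28),n=6); tr.append(q)
    tr=np.array(tr); m=np.minimum(tr-lo,hi-tr)
    return m[5:].min(),m[5:].min(0),mid,q,np.abs(np.diff(tr,axis=0)).max()
if __name__=="__main__":
    out=[]
    for sgn in(-1,1):
        for dy in(-150,-75,0,75):
            for dx in(-100,0,):
                for dz in(0,60):
                    m,mm,mid,q,v=run(dx,dy,dz,sgn,step=15); out.append((m,sgn,dx,dy,dz)); print(sgn,dx,dy,dz,round(m,3),mm.round(2),"mid",mid.round(2),"end",q.round(2),round(v,2),flush=True)
E
time python3 srch.py
```

```text
-1 -100 -150 0 0.036 [1.89 0.81 0.33 0.26 1.51 0.04 0.49] mid [ 0.56  0.71 -0.99  2.14  1.52  0.63  1.68] end [ 0.57  0.72 -1.02  2.13  1.52  0.65  0.23] 0.12
-1 -100 -150 60 -0.123 [ 1.61  0.76 -0.12  0.31  1.32  0.19  0.35] mid [ 0.66  0.82 -1.22  2.13  1.54  0.83  1.69] end [ 0.67  0.83 -1.25  2.13  1.54  0.86  0.24] 0.12
-1 0 -150 0 0.118 [1.91 0.81 0.12 0.42 1.42 0.21 0.31] mid [ 0.63  0.78 -1.14  2.13  1.53  0.76  1.69] end [ 0.64  0.79 -1.17  2.13  1.53  0.79  0.23] 0.12
-1 0 -150 60 -0.057 [ 1.78  0.8  -0.06  0.42  1.26  0.21  0.21] mid [ 0.64  0.8  -1.17  2.13  1.53  0.79  1.69] end [ 0.65  0.81 -1.21  2.13  1.53  0.82  0.23] 0.12
-1 -100 -75 0 -0.385 [ 2.5   0.8   0.83  0.15  1.51 -0.39  0.63] mid [ 0.05  0.55 -0.14  2.16  1.57  0.09  1.58] end [ 0.16  0.56 -0.31  2.15  1.5   0.18  0.19] 0.32
-1 -100 -75 60 0.016 [1.8  0.69 0.02 0.22 1.36 0.15 0.54] mid [ 0.62  0.77 -1.12  2.14  1.53  0.74  1.69] end [ 0.63  0.78 -1.15  2.13  1.53  0.77  0.23] 0.12
-1 0 -75 0 0.208 [2.09 0.81 0.24 0.42 1.46 0.21 0.49] mid [ 0.59  0.74 -1.05  2.14  1.53  0.68  1.69] end [ 0.6   0.75 -1.08  2
[... 3395 characters left out ...]
.35] 0.1
1 -100 75 0 -0.632 [ 2.44  0.79  1.05  0.1  -0.63 -0.14 -0.31] mid [-0.05  0.55  0.01  2.16 -0.94 -0.   -2.2 ] end [-0.09  0.55  0.08  2.16 -1.63  0.04 -2.97] 0.1
1 -100 75 60 -0.548 [ 2.12  0.63  0.78  0.14 -0.4  -0.04 -0.55] mid [-0.05  0.55  0.01  2.16 -0.66 -0.   -2.48] end [-0.06  0.55  0.02  2.16 -1.4   0.01 -3.21] 0.1
1 0 75 0 -0.597 [ 2.38  0.81  0.94  0.39 -0.6  -0.04 -0.35] mid [-0.05  0.55  0.01  2.16 -0.87 -0.   -2.27] end [-0.07  0.55  0.05  2.16 -1.6   0.02 -3.01] 0.08
1 0 75 60 -0.765 [ 2.34  0.68  0.95  0.39 -0.18 -0.04 -0.76] mid [-0.05  0.55  0.01  2.16 -0.45 -0.   -2.69] end [-0.05  0.55  0.02  2.16 -1.18  0.   -3.42] 0.1
real	0m28.833s
user	0m28.724s
sys	0m0.211s
```

Emit:
move_arm(
  turn=[
    [0, 0, 0],
    [0, 0, 0],
    [0, 0, 0],
    [0, 0, 0],
    [0, 0, 0],
    [0, 0, 0],
    [0, 0, 0],
    [0, 0, -0.0195],
    [0, 0, -0.0195],
    [0, 0, -0.0195],
  ],
  dp=[
    [0, 0, -0.2],
    [0, 0, -0.4],
    [0, 0, -0.6],
    [0, 0, -0.6],
    [0, 0, -0.6],
    [0, 0, -0.4],
    [0, 0, -0.1],
    [0, 0, 0],
    [0, 0, 0],
    [0, 0, 0],
  ],
  jaw=[1, 1, 1, 1, 1, 1, 1, 1, 1, 1],
)

```text
clock: 14.1
tool_pos: [0.5478, -0.0261, 0.2809]
eef_rot: [0.532, 0.819, 0.122, 0.18]
contact_force: [-0.9, -0.3, -3.7]
opening: 0.172
```

Run:
```python
from h import *
goto(-181.3,0,0,66)
```

```text
t 14.1 pos [ 0.5478 -0.0261  0.2809] F [-0.9 -0.3 -3.7] M [0.03 0.71 0.02] open 0.172 q [ 0.23  0.36 -0.37  2.14  0.64  0.27 -0.26]
turn(rev) [-1.000e-04  4.000e-04 -4.405e-01] rows>= 22.2
dp units: old frame [0.069 0.017 0.02 ] new frame [-0.07   0.009  0.02 ]
filter in intake mm [-1.  -0.  66.5] th(+cw) deg -22.7 tilt xy deg [-0.1  0. ] F_intake [-2.4 -0.3 -3. ] M [ 0.05  0.7  -0.  ] t 14.1
```

Emit:
move_arm(
  turn=[
    [0, 0, -0.0195],
    [0, 0, -0.0195],
    [0, 0, -0.0195],
    [0, 0, -0.0195],
    [0, 0, -0.0195],
    [0, 0, -0.0195],
    [0, 0, -0.0195],
    [0, 0, -0.0195],
    [0, 0, -0.0195],
    [0, 0, -0.0195],
  ],
  dp=[
    [0, 0, 0],
    [0, 0, 0],
    [0, 0, 0],
    [0, 0, 0],
    [0, 0, 0],
    [0, 0, 0],
    [0, 0, 0],
    [0, 0, 0],
    [0, 0, 0],
    [0, 0, 0],
  ],
  jaw=[1, 1, 1, 1, 1, 1, 1, 1, 1, 1],
)

```text
clock: 14.93
tool_pos: [0.5478, -0.0262, 0.2806]
eef_rot: [-0.036, 0.976, -0.003, 0.217]
contact_force: [-0.4, 0.1, -4.2]
opening: 0.178
```

Emit:
move_arm(
  turn=[
    [0, 0, -0.0195],
    [0, 0, -0.0195],
    [0, 0, -0.0195],
    [0, 0, -0.0195],
    [0, 0, -0.0195],
    [0, 0, -0.0195],
    [0, 0, -0.0195],
    [0, 0, -0.0195],
    [0, 0, -0.0195],
    [0, 0, -0.0195],
  ],
  dp=[
    [0, 0, 0],
    [0, 0, 0],
    [0, 0, 0],
    [0, 0, 0],
    [0, 0, 0],
    [0, 0, 0],
    [0, 0, 0],
    [0, 0, 0],
    [0, 0, 0],
    [0, 0, 0],
  ],
  jaw=[1, 1, 1, 1, 1, 1, 1, 1, 1, 1],
)

```text
clock: 15.77
tool_pos: [0.5478, -0.0263, 0.2805]
eef_rot: [-0.59, 0.778, -0.127, 0.176]
contact_force: [-0.1, 1.1, -4.0]
opening: 0.173
```

Emit:
move_arm(
  turn=[
    [0, 0, -0.0195],
    [0, 0, -0.0195],
    [0, 0, -0.0115],
    [0, 0, 0],
    [0, 0, 0],
  ],
  dp=[
    [0, 0, 0],
    [0, 0, 0],
    [0, 0, 0],
    [0, 0, 0],
    [0, 0, 0],
  ],
  jaw=[1, 1, 1, 1, 1],
)

```text
clock: 16.18
tool_pos: [0.5478, -0.0262, 0.2806]
eef_rot: [0.703, -0.678, 0.153, -0.154]
contact_force: [1.1, -0.7, -3.1]
opening: 0.176
```

Run:
```python
from h import *
goto(-181.3,0,0,66)
shot("wrist","w8"); 
for n,x0,y0 in(("scene",165,105),("side",100,40)):
    s,d=shot(n,n+"8"); crop(d,x0,y0,160,160,4,n+"8c.png")
```

```text
t 16.18 pos [ 0.5478 -0.0262  0.2806] F [ 1.1 -0.7 -3.1] M [ 0.08  0.8  -0.04] open 0.176 q [ 0.67  0.51 -1.07  2.13  1.14  0.59  2.  ]
turn(rev) [-0.0002  0.0001 -0.0014] rows>= 0.1
dp units: old frame [-0.073  0.006  0.007] new frame [-0.073  0.005  0.007]
filter in intake mm [ 0.2 -1.8 66.2] th(+cw) deg 179.2 tilt xy deg [-0.06 -0.02] F_intake [-0.3 -0.7 -3.3] M [ 0.07  0.8  -0.08] t 16.18
```

View pics/w8.png

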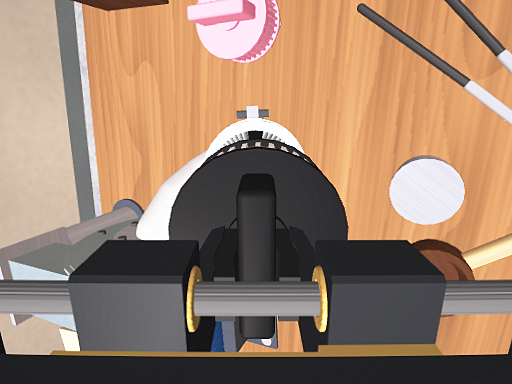

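View pics/scene8c.png

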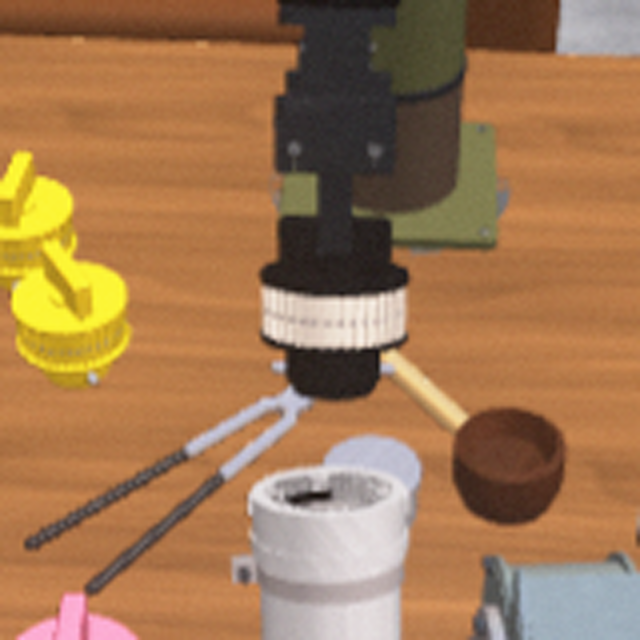

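Run:
```python
from h import *
t=np.linspace(0,2*np.pi,300)
for n,x0,y0,nm in(("scene8",200,150,"e1"),("side8",140,60,"e2")):
    s,d=load(n); s8=load("w8")[0]
    A=R.from_quat(s8["eef_rot"]).as_matrix()
    f=8; im=cv2.resize(d["frame"],None,fx=f,fy=f,interpolation=cv2.INTER_CUBIC)
    W=lambda p:np.int32((proj(s,d,s8["tool_pos"]+(p+FO)@A.T)+.5)*f)
    for z,rr in((.078,.047),(.034,.047),(0,.026)): cv2.polylines(im,[W(np.c_[rr*np.cos(t),rr*np.sin(t),0*t-z])],True,(0,255,0),1)
    for sx in(1,-1): cv2.circle(im,tuple(W(np.array([[sx*.04,0,-.014]]))[0]),4,(0,0,255),1)
    cv2.imwrite(f"pics/{nm}.png",im[y0*f:(y0+75)*f,x0*f:(x0+95)*f])
```

```text
(no output)
```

View pics/e1.png

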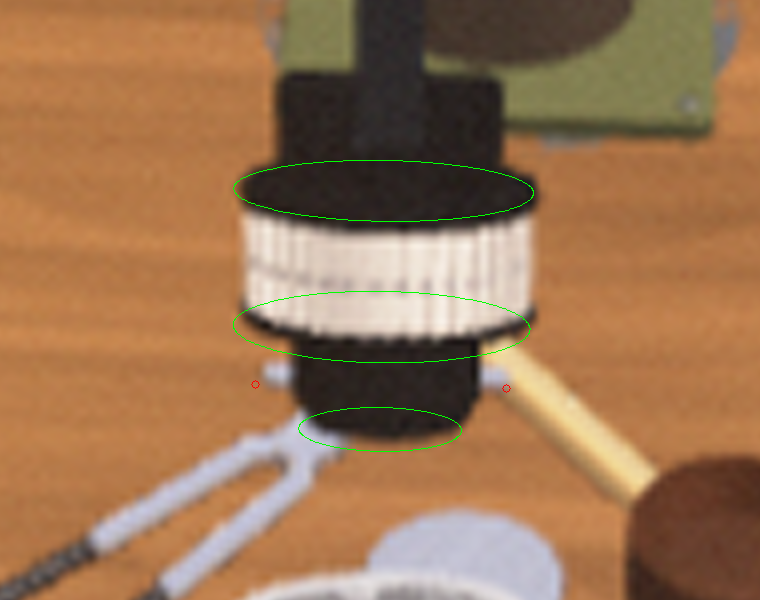

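View pics/e2.png

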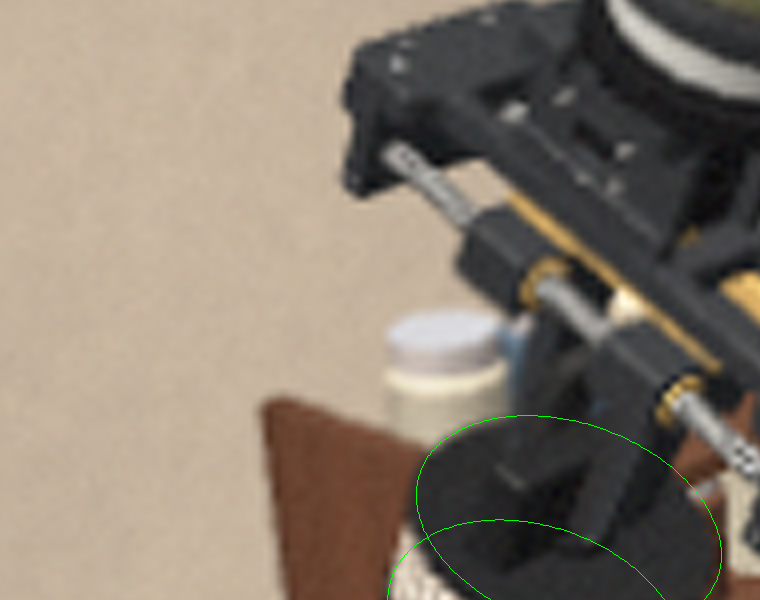

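Run:
```python
from h import *
t=np.linspace(0,2*np.pi,300)
s7=load("w7")[0]; s8=load("w8")[0]
for n,ss,obs in(("scene7",load("scene7")[0],247.8),("scene8",s8,248.56)):
    s,d=load(n); A=R.from_quat(ss["eef_rot"]).as_matrix()
    for fx in(-.001,0,.001):
        C=np.vstack([proj(s,d,ss["tool_pos"]+(np.c_[.047*np.cos(t),.047*np.sin(t),0*t-.078]+[fx,0,.0615])@A.T)])
        u=C[:,0]; print(n,fx,(u.min()+u.max())/2,u.max()-u.min(),"obs",obs, "pos",ss["tool_pos"])
from fit2 import circ
u=proj(s,d,circ([M[0],M[1],3.16384],.05))[:,0]; print("collar",(u.min()+u.max())/2)
```

```text
scene7 -0.001 246.70612364080085 37.09943462387875 obs 247.8 pos [ 0.5711956  -0.02679208  0.2359353 ]
scene7 0 247.1012641205184 37.098046164082916 obs 247.8 pos [ 0.5711956  -0.02679208  0.2359353 ]
scene7 0.001 247.49639164582385 37.09666302308631 obs 247.8 pos [ 0.5711956  -0.02679208  0.2359353 ]
scene8 -0.001 248.26588458840425 37.44732252063881 obs 248.56 pos [ 0.54780076 -0.02621269  0.28056643]
scene8 0 247.86705007262756 37.44849893005863 obs 248.56 pos [ 0.54780076 -0.02621269  0.28056643]
scene8 0.001 247.46820852826966 37.44968077178737 obs 248.56 pos [ 0.54780076 -0.02621269  0.28056643]
collar 247.3253933876146
```

```bash
sed -i 's/^FO=.*/FO=np.array([0,0,.0610])/' h.py
python3 - <<'E'
from h import *
goto(-181.3,.3,-1.6,-5)
E
```

```text
t 16.33 pos [ 0.5479 -0.0261  0.2809] F [ 0.1  0.4 -3.7] M [0.16 0.8  0.03] open 0.178 q [ 0.67  0.51 -1.07  2.13  1.14  0.59  2.  ]
turn(rev) [-0.0002  0.     -0.0012] rows>= 0.1
dp units: old frame [ 0.037 -0.012  2.876] new frame [ 0.037 -0.017  2.876]
filter in intake mm [-0.  -0.7 66.9] th(+cw) deg 179.1 tilt xy deg [-0.09 -0.01] F_intake [-1.4  0.4 -3.4] M [ 0.17  0.8  -0.05] t 16.33
```

Emit:
move_arm(
  turn=[
    [0, 0, -0.0012],
    [0, 0, 0],
    [0, 0, 0],
    [0, 0, 0],
    [0, 0, 0],
    [0, 0, 0],
    [0, 0, 0],
    [0, 0, 0],
    [0, 0, 0],
    [0, 0, 0],
  ],
  dp=[
    [0.037, -0.015, 0.2],
    [0, 0, 0.5],
    [0, 0, 0.5],
    [0, 0, 0.5],
    [0, 0, 0.4],
    [0, 0, 0.3],
    [0, 0, 0.2],
    [0, 0, 0.15],
    [0, 0, 0.08],
    [0, 0, 0],
  ],
  jaw=[1, 1, 1, 1, 1, 1, 1, 1, 1, 1],
)

```text
clock: 17.17
tool_pos: [0.5784, -0.0261, 0.2168]
eef_rot: [0.706, -0.674, 0.154, -0.154]
contact_force: [-0.1, -0.5, -4.4]
opening: 0.179
```

Run:
```python
from h import *
goto(-181.3,.3,-1.6,-9)
```

```text
t 17.17 pos [ 0.5784 -0.0261  0.2168] F [-0.1 -0.5 -4.4] M [0.12 0.76 0.02] open 0.179 q [ 0.55  0.64 -0.94  2.14  1.43  0.56  1.76]
turn(rev) [-0.0002  0.0001  0.0002] rows>= 0.0
dp units: old frame [0.008 0.007 0.198] new frame [0.008 0.007 0.198]
filter in intake mm [ 0.6 -1.4 -4.1] th(+cw) deg 178.6 tilt xy deg [-0.09 -0.03] F_intake [-2.  -0.5 -3.9] M [ 0.13  0.75 -0.04] t 17.17
```

Slow feeling now, 1 mm steps.

Emit:
move_arm(
  turn=[
    [0, 0, 0],
    [0, 0, 0],
    [0, 0, 0],
    [0, 0, 0],
    [0, 0, 0],
    [0, 0, 0],
    [0, 0, 0],
  ],
  dp=[
    [0, 0, 0.04],
    [0, 0, 0.04],
    [0, 0, 0.04],
    [0, 0, 0.04],
    [0, 0, 0.04],
    [0, 0, 0],
    [0, 0, 0],
  ],
  jaw=[1, 1, 1, 1, 1, 1, 1],
)

```text
clock: 17.75
tool_pos: [0.5805, -0.0261, 0.2125]
eef_rot: [0.706, -0.674, 0.154, -0.154]
contact_force: [0.0, -0.4, -3.5]
opening: 0.176
```

Run:
```python
from h import *
filt()
```

```text
filter in intake mm [ 0.6 -1.4 -8.8] th(+cw) deg 178.6 tilt xy deg [-0.1  -0.02] F_intake [-1.4 -0.4 -3.2] M [ 0.12  0.71 -0.07] t 17.75
```

Emit:
move_arm(
  turn=[
    [0, 0, 0],
    [0, 0, 0],
    [0, 0, 0],
    [0, 0, 0],
    [0, 0, 0],
  ],
  dp=[
    [0, 0, 0.04],
    [0, 0, 0.04],
    [0, 0, 0.04],
    [0, 0, 0],
    [0, 0, 0],
  ],
  jaw=[1, 1, 1, 1, 1],
)

```text
clock: 18.17
tool_pos: [0.5821, -0.0262, 0.2099]
eef_rot: [0.706, -0.674, 0.154, -0.154]
contact_force: [1.1, -0.9, -3.9]
opening: 0.18
```

Run:
```python
from h import *
filt()
```

```text
filter in intake mm [  1.   -1.6 -11.9] th(+cw) deg 178.6 tilt xy deg [-0.13 -0.01] F_intake [-0.6 -0.9 -4. ] M [-0.05  0.34 -0.06] t 18.17
```

Emit:
move_arm(
  turn=[
    [0, 0, 0],
    [0, 0, 0],
    [0, 0, 0],
    [0, 0, 0],
    [0, 0, 0],
  ],
  dp=[
    [0, 0.02, 0.04],
    [0, 0, 0.04],
    [0, 0, 0.04],
    [0, 0, 0],
    [0, 0, 0],
  ],
  jaw=[1, 1, 1, 1, 1],
)

```text
clock: 18.58
tool_pos: [0.5831, -0.0261, 0.2071]
eef_rot: [0.706, -0.674, 0.154, -0.154]
contact_force: [3.2, -1.2, -2.3]
opening: 0.174
```

Run:
```python
from h import *
filt()
print(Rin(np.radians(178.6))[:,1])
```

```text
filter in intake mm [  0.7  -1.5 -14.8] th(+cw) deg 178.6 tilt xy deg [-0.15 -0.01] F_intake [ 1.9 -1.3 -3.4] M [-0.27 -0.15 -0.08] t 18.58
[-0.90526953 -0.04458139 -0.42249211]
```

Emit:
move_arm(
  turn=[
    [0, 0, 0],
    [0, 0, 0],
    [0, 0, 0],
    [0, 0, 0],
  ],
  dp=[
    [0, -0.03, 0],
    [0, -0.03, 0],
    [0, 0, 0],
    [0, 0, 0],
  ],
  jaw=[1, 1, 1, 1],
)

```text
clock: 18.92
tool_pos: [0.5835, -0.0261, 0.2072]
eef_rot: [0.706, -0.674, 0.153, -0.153]
contact_force: [1.8, -1.1, -4.0]
opening: 0.177
```

Run:
```python
from h import *
filt()
```

```text
filter in intake mm [  1.1  -1.5 -14.9] th(+cw) deg 178.6 tilt xy deg [-0.05 -0.01] F_intake [-0.1 -1.2 -4.4] M [-0.14  0.39 -0.02] t 18.92
```

Emit:
move_arm(
  turn=[
    [0, 0, 0],
    [0, 0, 0],
    [0, 0, 0],
    [0, 0, 0],
    [0, 0, 0],
    [0, 0, 0],
  ],
  dp=[
    [0, -0.04, 0],
    [0, 0, 0.04],
    [0, 0, 0.04],
    [0, 0, 0.04],
    [0, 0, 0],
    [0, 0, 0],
  ],
  jaw=[1, 1, 1, 1, 1, 1],
)

```text
clock: 19.42
tool_pos: [0.5857, -0.0256, 0.2052]
eef_rot: [0.706, -0.674, 0.153, -0.154]
contact_force: [-2.7, -2.5, 0.2]
opening: 0.175
```

Run:
```python
from h import *
filt()
```

```text
filter in intake mm [  2.2  -1.  -17.7] th(+cw) deg 178.6 tilt xy deg [-0.07 -0.04] F_intake [-2.4 -2.4  1.3] M [ 0.03  1.   -0.06] t 19.42
```

Emit:
move_arm(
  turn=[
    [0, 0, 0],
    [0, 0, 0],
    [0, 0, 0],
    [0, 0, 0],
    [0, 0, 0],
    [0, 0, 0],
    [0, 0, 0],
  ],
  dp=[
    [0, 0, 0.05],
    [0, 0, 0.05],
    [0, 0, 0.05],
    [0, 0, 0.05],
    [0, 0, 0.05],
    [0, 0, 0],
    [0, 0, 0],
  ],
  jaw=[1, 1, 1, 1, 1, 1, 1],
)

```text
clock: 20.0
tool_pos: [0.5884, -0.0256, 0.1995]
eef_rot: [0.706, -0.674, 0.154, -0.154]
contact_force: [-5.5, -1.4, 4.3]
opening: 0.177
```

Run:
```python
from h import *
filt()
```

```text
filter in intake mm [  2.3  -1.1 -23.9] th(+cw) deg 178.6 tilt xy deg [-0.08 -0.03] F_intake [-3.2 -1.3  6.3] M [ 0.09  1.21 -0.02] t 20.0
```

Emit:
move_arm(
  turn=[
    [0, 0, 0],
    [0, 0, 0],
    [0, 0, 0],
    [0, 0, 0],
    [0, 0, 0],
    [0, 0, 0],
    [0, 0, 0],
  ],
  dp=[
    [0, 0.02, 0.05],
    [0, 0, 0.05],
    [0, 0, 0.05],
    [0, 0, 0.05],
    [0, 0, 0.02],
    [0, 0, 0],
    [0, 0, 0],
  ],
  jaw=[1, 1, 1, 1, 1, 1, 1],
)

```text
clock: 20.58
tool_pos: [0.5905, -0.0255, 0.1948]
eef_rot: [0.706, -0.674, 0.154, -0.154]
contact_force: [-6.9, -1.7, 7.3]
opening: 0.177
```

Run:
```python
from h import *
filt()
from plant import r; print(r.get_state()["q"].round(2))
```

```text
filter in intake mm [  2.2  -1.  -29.1] th(+cw) deg 178.6 tilt xy deg [-0.13 -0.03] F_intake [-3.2 -1.6  9.6] M [ 0.02  1.21 -0.01] t 20.58
[ 0.53  0.69 -0.92  2.13  1.52  0.57  1.69]
```

Emit:
move_arm(
  turn=[
    [0, 0, 0],
    [0, 0, 0],
    [0, 0, 0],
    [0, 0, 0],
    [0, 0, 0],
  ],
  dp=[
    [0, 0, 0.04],
    [0, 0, 0.03],
    [0, 0, 0],
    [0, 0, 0],
    [0, 0, 0],
  ],
  jaw=[1, 1, 1, 1, 1],
)

```text
clock: 21.0
tool_pos: [0.5911, -0.0254, 0.1933]
eef_rot: [0.706, -0.674, 0.154, -0.154]
contact_force: [-8.2, -1.4, 8.8]
opening: 0.174
```

Run:
```python
from h import *
filt()
for n,x0,y0 in(("scene",195,165),("side",140,90)):
    s,d=shot(n,n+"9"); crop(d,x0,y0,110,110,6,n+"9c.png")
filt()
```

```text
filter in intake mm [  2.2  -1.  -30.7] th(+cw) deg 178.6 tilt xy deg [-0.14 -0.02] F_intake [-3.8 -1.2 11.5] M [-0.01  1.22  0.01] t 21.0
filter in intake mm [  2.2  -1.  -30.7] th(+cw) deg 178.6 tilt xy deg [-0.13 -0.03] F_intake [-3.9 -1.3 10.7] M [ 0.01  1.24 -0.05] t 21.1
```

View pics/scene9c.png

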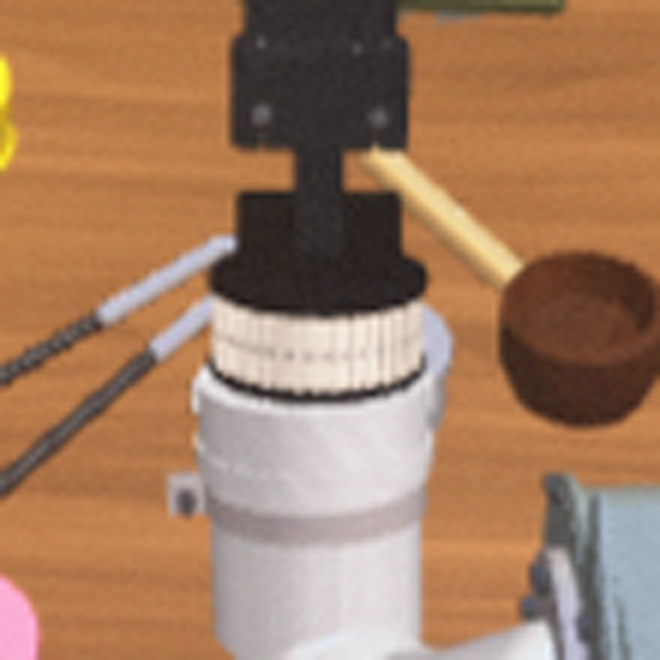

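Emit:
move_arm(
  turn=[
    [0, 0, 0.005],
    [0, 0, 0.01],
    [0, 0, 0.01],
    [0, 0, 0.01],
    [0, 0, 0.01],
    [0, 0, 0],
  ],
  dp=[
    [0, 0, 0],
    [0, 0, 0],
    [0, 0, 0],
    [0, 0, 0],
    [0, 0, 0],
    [0, 0, 0],
  ],
  jaw=[1, 1, 1, 1, 1, 1],
)

```text
clock: 21.6
tool_pos: [0.5911, -0.0256, 0.1934]
eef_rot: [-0.603, 0.767, -0.131, 0.174]
contact_force: [-8.8, -1.5, 9.6]
opening: 0.181
```

Run:
```python
from h import *
filt()
```

```text
filter in intake mm [  2.2  -1.2 -30.7] th(+cw) deg -165.1 tilt xy deg [-0.14 -0.01] F_intake [-3.9 -1.3 12.4] M [-0.02  1.2  -0.04] t 21.6
```

Emit:
move_arm(
  turn=[
    [0, 0, 0.0145],
    [0, 0, 0.0145],
    [0, 0, 0.0145],
    [0, 0, 0.0145],
    [0, 0, 0.0145],
    [0, 0, 0.0145],
    [0, 0, 0.0145],
    [0, 0, 0.0145],
    [0, 0, 0.0145],
    [0, 0, 0],
  ],
  dp=[
    [0, 0, 0],
    [0, 0, 0],
    [0, 0, 0],
    [0, 0, 0],
    [0, 0, 0],
    [0, 0, 0],
    [0, 0, 0],
    [0, 0, 0],
    [0, 0, 0],
    [0, 0, 0],
  ],
  jaw=[1, 1, 1, 1, 1, 1, 1, 1, 1, 1],
)

```text
clock: 22.43
tool_pos: [0.5909, -0.0258, 0.1932]
eef_rot: [-0.247, 0.944, -0.05, 0.211]
contact_force: [-8.1, -2.7, 8.3]
opening: 0.175
```

Run:
```python
from h import *
filt()
```

```text
filter in intake mm [  1.9  -1.4 -30.7] th(+cw) deg -118.0 tilt xy deg [-0.11  0.01] F_intake [-3.9 -2.6 11. ] M [-0.11  1.21  0.01] t 22.43
```

Emit:
move_arm(
  turn=[
    [0, 0, 0.0115],
    [0, 0, 0.0115],
    [0, 0, 0.0115],
    [0, 0, 0.0115],
    [0, 0, 0],
    [0, 0, 0],
  ],
  dp=[
    [0, 0, 0],
    [0, 0, 0],
    [0, 0, 0],
    [0, 0, 0],
    [0, 0, 0],
    [0, 0, 0],
  ],
  jaw=[1, 1, 1, 1, 1, 1],
)

```text
clock: 22.93
tool_pos: [0.5902, -0.0262, 0.1927]
eef_rot: [-0.11, 0.97, -0.02, 0.216]
contact_force: [-10.9, -1.8, 9.4]
opening: 0.174
```

Run:
```python
from h import *
filt()
from plant import r; print(r.get_state()["q"].round(2))
```

```text
filter in intake mm [  1.   -1.9 -30.8] th(+cw) deg -101.7 tilt xy deg [-0.03  0.06] F_intake [-5.9 -1.6 13.1] M [-0.25  1.66  0.04] t 22.93
[ 0.55  0.71 -0.95  2.13  1.53  0.61  0.3 ]
```

Emit:
move_arm(
  turn=[
    [0, 0, 0],
    [0, 0, 0],
    [0, 0, 0],
    [0, 0, 0],
    [0, 0, 0],
    [0, 0, 0],
  ],
  dp=[
    [0, 0, -0.04],
    [0, 0, -0.04],
    [0, 0, -0.04],
    [0, 0, -0.04],
    [0, 0, 0],
    [0, 0, 0],
  ],
  jaw=[1, 1, 1, 1, 1, 1],
)

```text
clock: 23.43
tool_pos: [0.5885, -0.0264, 0.1961]
eef_rot: [-0.11, 0.97, -0.02, 0.216]
contact_force: [-8.2, -2.1, 5.8]
opening: 0.176
```

Run:
```python
from h import *
filt()
```

```text
filter in intake mm [  0.8  -1.9 -27.1] th(+cw) deg -101.7 tilt xy deg [-0.01  0.05] F_intake [-5.  -1.9  8.7] M [-0.23  1.59  0.12] t 23.43
```

Emit:
move_arm(
  turn=[
    [0, 0, 0],
    [0, 0, 0],
    [0, 0, 0],
    [0, 0, 0],
    [0, 0, 0],
  ],
  dp=[
    [0, 0, -0.04],
    [0, 0, -0.04],
    [0, 0, -0.04],
    [0, 0, 0],
    [0, 0, 0],
  ],
  jaw=[1, 1, 1, 1, 1],
)

```text
clock: 23.85
tool_pos: [0.5871, -0.0265, 0.1982]
eef_rot: [-0.11, 0.97, -0.02, 0.215]
contact_force: [-5.6, -2.1, 1.4]
opening: 0.18
```

Run:
```python
from h import *
filt()
```

```text
filter in intake mm [  0.4  -2.1 -24.6] th(+cw) deg -101.7 tilt xy deg [0.04 0.04] F_intake [-4.5 -2.   3.6] M [-0.05  1.46  0.07] t 23.85
```

Emit:
move_arm(
  turn=[
    [0, 0, 0.005],
    [0, 0, 0],
    [0, 0, 0],
  ],
  dp=[
    [0, 0, -0.04],
    [0, 0, 0],
    [0, 0, 0],
  ],
  jaw=[1, 1, 1],
)

```text
clock: 24.1
tool_pos: [0.5867, -0.0269, 0.1985]
eef_rot: [-0.095, 0.972, -0.017, 0.215]
contact_force: [-3.0, -1.6, -7.6]
opening: 0.179
```

Run:
```python
from h import *
filt()
```

```text
filter in intake mm [  0.1  -2.5 -24.1] th(+cw) deg -99.9 tilt xy deg [0.09 0.06] F_intake [-6.  -1.6 -5.6] M [-0.21  1.5   0.12] t 24.1
```

Emit:
move_arm(
  turn=[
    [0, 0, -0.005],
    [0, 0, 0],
    [0, 0, 0],
    [0, 0, 0],
    [0, 0, 0],
    [0, 0, 0],
    [0, 0, 0],
    [0, 0, 0],
    [0, 0, 0],
    [0, 0, 0],
  ],
  dp=[
    [0, 0, 0],
    [0, 0, 0],
    [0, 0, 0],
    [0, 0, 0],
    [0, 0, 0],
    [0, 0, 0],
    [0, 0, 0],
    [0, 0, 0],
    [0, 0, 0],
    [0, 0, 0],
  ],
  jaw=[1, 0.5, 0, -0.3, -0.3, -0.3, -0.3, -0.3, -0.3, -0.3],
)

```text
clock: 24.93
tool_pos: [0.5881, -0.0258, 0.2001]
eef_rot: [-0.11, 0.97, -0.019, 0.217]
contact_force: [0.3, -0.2, -0.8]
opening: 0.651
```

Run:
```python
from h import *
filt()
shot("wrist","w10")
for n,x0,y0 in(("scene",195,165),("side",140,90)):
    s,d=shot(n,n+"10"); crop(d,x0,y0,110,110,6,n+"10c.png")
```

```text
filter in intake mm [  2.2  -1.3 -23.3] th(+cw) deg -101.7 tilt xy deg [-0.11 -0.02] F_intake [-0.  -0.2 -0.9] M [ 0.04  0.24 -0.04] t 24.93
```

View pics/side10c.png

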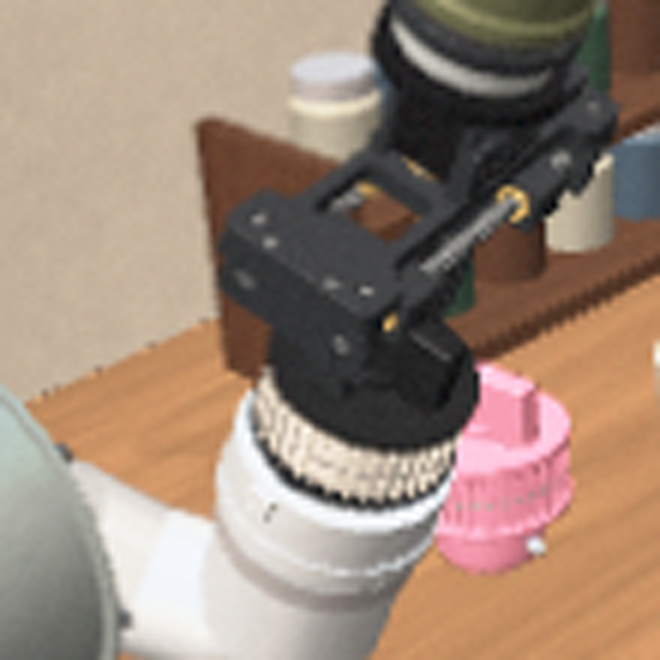

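View pics/w10.png

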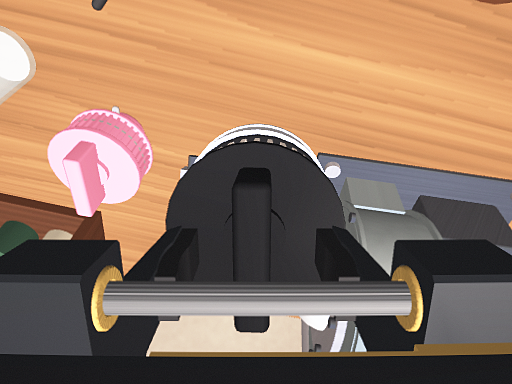

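Emit:
move_arm(
  turn=[
    [0, 0, 0],
    [0, 0, 0],
    [0, 0, 0],
    [0, 0, 0],
    [0, 0, 0],
    [0, 0, 0],
    [0, 0, 0],
    [0, 0, 0],
    [0, 0, 0],
  ],
  dp=[
    [0, 0, -0.2],
    [0, 0, -0.4],
    [0, 0, -0.6],
    [0, 0, -0.8],
    [0, 0, -0.8],
    [0, 0, -0.8],
    [0, 0, -0.6],
    [0, 0, 0],
    [0, 0, 0],
  ],
  jaw=[-0.3, -0.3, -0.3, -0.3, -0.3, -0.3, -0.3, -0.3, -0.3],
)

```text
clock: 25.83
tool_pos: [0.5436, -0.0272, 0.2957]
eef_rot: [-0.11, 0.97, -0.02, 0.217]
contact_force: [0.8, -0.7, -0.6]
opening: 0.652
```

Run:
```python
from h import *
filt()
shot("wrist","w11")
t=np.linspace(0,2*np.pi,300)
from fit2 import circ
for n,x0,y0 in(("scene",200,175),("side",150,115)):
    s,d=shot(n,n+"11"); f=8
    im=cv2.resize(d["frame"],None,fx=f,fy=f,interpolation=cv2.INTER_CUBIC)
    for z,c in((-.023,(0,255,0)),(-.026,(0,0,255))):
        cv2.polylines(im,[np.int32((proj(s,d,circ([M[0],M[1],3.16384],.047,.078+z))+.5)*f)],True,c,1)
    cv2.polylines(im,[np.int32((proj(s,d,circ([M[0],M[1],3.16384],.05,0))+.5)*f)],True,(255,0,0),1)
    cv2.imwrite(f"pics/{n}11o.png",im[y0*f:(y0+72)*f,x0*f:(x0+95)*f])
```

```text
filter in intake mm [ 2.4 -1.8 82.2] th(+cw) deg -101.6 tilt xy deg [-0.19  0.04] F_intake [ 0.4 -0.7 -0.8] M [ 0.07  0.24 -0.01] t 25.83
```

View pics/side11o.png

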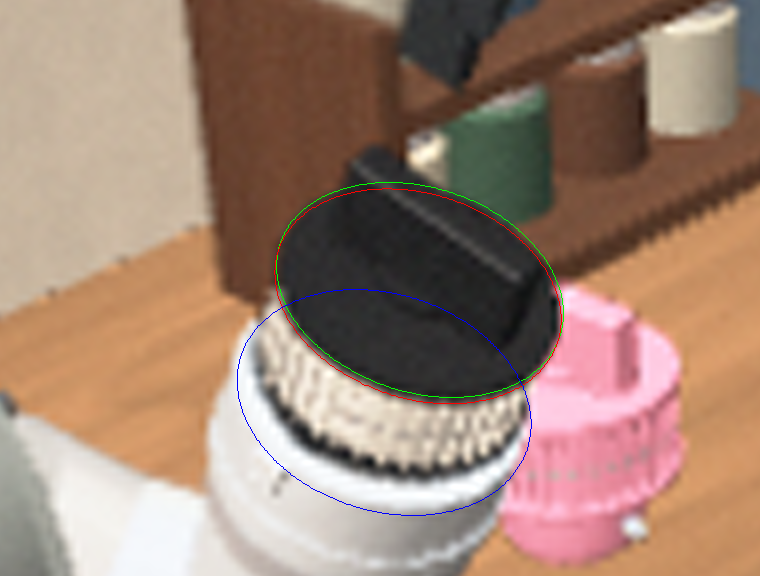

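View pics/scene11o.png

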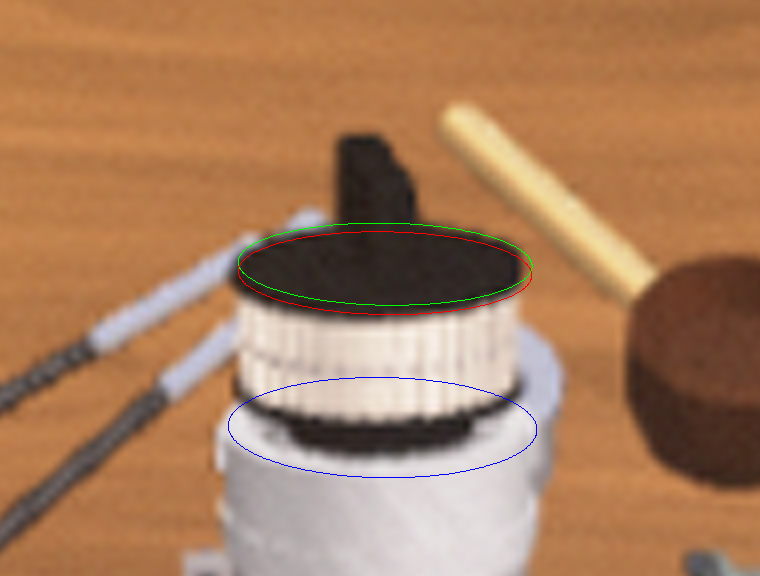

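View pics/w11.png

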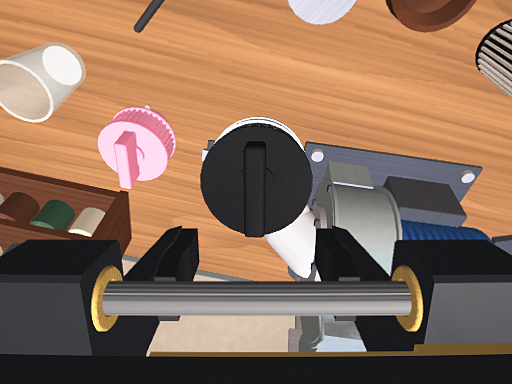

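Run:
```python
from h import *
for n in("scene9","scene11","scene10"):
    s,d=load(n); g=cv2.cvtColor(d["frame"],cv2.COLOR_BGR2GRAY).astype(float)
    p=g[205:245,240:256].mean(1); 
    # dark->white top crossing (level 120), white->dark bottom
    up=[205+i+(120-p[i])/(p[i+1]-p[i]) for i in range(39) if p[i]<120<=p[i+1]]; dn=[205+i+(120-p[i])/(p[i+1]-p[i]) for i in range(39) if p[i]>=120>p[i+1]]
    print(n,np.round(up,2),np.round(dn,2))
s,d=load("scene11")
for z in(-.023,-.026,-.0294): print(z,proj(s,d,M+F@[-.047,0,.078+z])[0],proj(s,d,M+F@[.047,0,.06+z])[0])
```

```text
scene9 [217.31 231.58] [229.68]
scene11 [214.34 231.37] [226.85]
scene10 [214.34 231.37] [226.85]
-0.023 [248.17103861 202.39976563] [247.0242146  219.62531527]
-0.026 [248.15338672 203.48297162] [247.00588738 220.78348799]
-0.0294 [248.13340521 204.70894052] [246.98514249 222.09418709]
```

```bash
python3 -c "
from plant import r
print(r.finish_job())"
```

```text
the job is handed in; nothing more can be done
None
```

I fitted the filter cartridge into the intake collar, locked it and let go of it. I handed the job in at about 26 s of the 64 s allowed. No verdict was reported, so the result below rests on my own checks.

**What I did**
- **First grasp missed.** The fingers shut on top of the wing with about 18 N and did not shift the cartridge. The real fingertips sit about 25 mm behind the reported TCP. I corrected for that, and the second grasp held (opening 0.18, which matches the 16 mm wing).
- **Finding the slots.** The wrist camera put the slots at −1.3° from the intake's y axis.
- **Backing out once.** With the spigot about 6 mm in the bore, joint 6 was at its lower limit. I withdrew, turned the tool half a turn (the cartridge is the same either way round) and went in again.
- **Seating it.** I centred it by feel. The pins dropped into the slots without catching on the rim. I pushed to about 28–29 mm depth with about 15 N and turned 80° clockwise, with almost no resisting torque. Then I eased off, released and backed away about 105 mm.

**Last checks**
- **Locked:** On easing off, the spring force fell as expected past the 26 mm point. Upward motion then stopped at about 23 mm, taking the seat at 16 mm as reference. In the camera the cartridge rose about 7.5 mm from its pushed depth, which fits the pockets and rules out 26 mm.
- **Let go:** Wrist forces are near zero and the gripper is clear. The last pictures show the cartridge in line with the neck.
- **Bystanders:** None that I could see had moved. I did not measure each one.

**What disagreed**
- The two fixed cameras, the wrist camera and the arm differed by about 1–2 mm sideways, so I centred by feel.
- The overlay of the 23 mm and 26 mm positions on the final pictures was too coarse to tell them apart.

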